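Count out jars like the sample and dial the tally wheel

TASK

First take the leftover tin off the scale pan and lay it flat in the shallow wooden tray. Then stand every stock jar that has the same shape as the sample jar on the dark mat upright on the scale pan, keeping the other shapes off it, roll the numbered thumbwheel until it shows the number of jars on the pan squarely between its marks, and last press the register key in front of the wheel fully down and let go. Do not disturb the display jars, the gel bottle or the buffer block.

Things in the scene. Friction and masses are not known exactly. Their poses are not given: they have to be found in the camera images.
- round1_mid (a point): centre of a stock jar, white plastic with grey lid: round jar, 50 mm across, 44 mm high, upright, about 0.15 kg, z up. Stands on the table in the stock patch left of the scale. Absent (None) in some starts; two or three of each shape are there.
- round2_mid (a point): centre of a stock jar, white plastic with grey lid: round jar, 50 mm across, 44 mm high, upright, about 0.15 kg, z up. Stands on the table in the stock patch left of the scale. Absent (None) in some starts; two or three of each shape are there.
- round3_mid (a point): centre of a stock jar, white plastic with grey lid: round jar, 50 mm across, 44 mm high, upright, about 0.15 kg, z up. Stands on the table in the stock patch left of the scale. Absent (None) in some starts; two or three of each shape are there.
- square1_mid (a point): centre of a stock jar, white plastic with grey lid: square jar, 48 x 48 mm, sides along its x and y, 44 mm high, upright, about 0.15 kg, z up. Stands on the table in the stock patch left of the scale. Absent (None) in some starts; two or three of each shape are there.
- square2_mid (a point): centre of a stock jar, white plastic with grey lid: square jar, 48 x 48 mm, sides along its x and y, 44 mm high, upright, about 0.15 kg, z up. Stands on the table in the stock patch left of the scale. Absent (None) in some starts; two or three of each shape are there.
- square3_mid (a point): centre of a stock jar, white plastic with grey lid: square jar, 48 x 48 mm, sides along its x and y, 44 mm high, upright, about 0.15 kg, z up. Stands on the table in the stock patch left of the scale. Absent (None) in some starts; two or three of each shape are there.
- oval1_mid (a point): centre of a stock jar, white plastic with grey lid: long oval jar with straight flanks, 40 mm across (its x) and 66 mm long (its y), 44 mm high, upright, about 0.15 kg, z up. Stands on the table in the stock patch left of the scale. Absent (None) in some starts; two or three of each shape are there.
- oval2_mid (a point): centre of a stock jar, white plastic with grey lid: long oval jar with straight flanks, 40 mm across (its x) and 66 mm long (its y), 44 mm high, upright, about 0.15 kg, z up. Stands on the table in the stock patch left of the scale. Absent (None) in some starts; two or three of each shape are there.
- oval3_mid (a point): centre of a stock jar, white plastic with grey lid: long oval jar with straight flanks, 40 mm across (its x) and 66 mm long (its y), 44 mm high, upright, about 0.15 kg, z up. Stands on the table in the stock patch left of the scale. Absent (None) in some starts; two or three of each shape are there.
- sample_round_mid (a point): centre of a display jar of the same make (round jar, 50 mm across, 44 mm high). One of the three display jars stands on the dark mat and is the sample; the other two stand on the display board. Not to be moved.
- sample_square_mid (a point): centre of a display jar of the same make (square jar, 48 x 48 mm, sides along its x and y, 44 mm high). One of the three display jars stands on the dark mat and is the sample; the other two stand on the display board. Not to be moved.
- sample_oval_mid (a point): centre of a display jar of the same make (long oval jar with straight flanks, 40 mm across (its x) and 66 mm long (its y), 44 mm high). One of the three display jars stands on the dark mat and is the sample; the other two stand on the display board. Not to be moved.
- mat_top (a point): centre of the top of the square dark rubber sample mat, 110 x 110 x 4 mm, at the far side of the table
- pan_top (a point): centre of the upper face of the scale's round aluminium pan, inner diameter 242 mm with a steel rim 8 mm above that face; 75 mm above the table when empty and moves straight down on its spring under load (184 N/m, about 8 mm per jar)
- pan (a joint): how far the pan is pressed down, m: 0 empty, about 0.008 per jar
- tin_mid (a point): centre of the leftover steel implement tin, 40 mm (its x) x 90 mm (its y) x 30 mm high, 0.18 kg; at the start it lies flat on the scale pan
- tray_floor (a point): centre of the floor of the shallow dark wooden tray, inside 97 mm (its x) x 137 mm (its y), floor 5 mm and walls 16 mm above the table, near side of the table, between the scale and the robot
- wheel_crown (a point): uppermost point of the thumbwheel, 100 mm above the table, mid width. The white wheel (radius 45 mm, 36 mm wide, smooth plastic rim with ten printed numbers 0 to 9) sits in a black block 100 x 80 x 64 mm; its axle lies level along this point's y, and its rim runs along this point's x where it stands proud of the block. The number shown is the one uppermost, between the two white marks on the block
- wheel (a joint): turn of the thumbwheel, rad: 0 shows number 0, each 0.6283 more shows the next number (number = value / 0.6283), stops just beyond 0 and 9. It grows as the top of the rim goes towards +x of wheel_crown (away from the robot) and falls as it goes towards -x. Light friction (about 1 N at the rim) holds it where it is left; no detents
- key_top (a point): centre of the top of the round grey register key (32 mm across), a spring push button on a low step of the same block on the robot's side of the wheel; it goes straight down 6 mm, about 5 N at the bottom, and springs back
- key (a joint): how far the key is pressed, m: 0 up, 0.006 fully down
- gel_mid (a point): centre of a gel bottle, diameter 44 mm, 100 mm high, standing by; not to be disturbed
- buffer_mid (a point): centre of a grey buffer block, 95 x 28 x 28 mm, lying by; not to be disturbed
Mind the look-alikes: they are no part of the job. What is shaped like the part that bears oval2_mid but blue or yellow is not meant.

How it is judged:
By the outcome, as a careful person would: the job done as asked, in the order asked, and still so for the second after the job is handed in, with the robot touching nothing.
Of round1, round2, round3 only 2 to 3 are there at a start; the rules pass over those that are not, and their reading is None.
Of square1, square2, square3 only 2 to 3 are there at a start; the rules pass over those that are not, and their reading is None.
Of oval1, oval2, oval3 only 2 to 3 are there at a start; the rules pass over those that are not, and their reading is None.
At some moment in a run one of round1, round2, round3, square1, square2, square3, oval1, oval2, oval3 may be knocked a few centimetres aside while the robot is not near it.
It also fails if it takes over 208 s, if anything falls off the work surface, if the arm or the gripper's body presses on something with over 40 N, if the wrist force passes 120 N, or if a joint passes its speed limit or range.

ROBOT

A 7-joint arm with a two-finger parallel gripper is mounted at the origin on the work surface. World frame = base frame: x ahead of the robot, y to its left, z up, the work surface at z = 0. Lengths are in mm, angles in rad, forces in N, time in s.
With the tool pointing down it reaches from about 350 to 900 mm from the base axis. Payload 8.1 kg.
Tool frame: the origin (TCP) lies on the centre line of the jaws, within the pads' length; the fingertips stand 14 mm ahead of it and the grasp point (between the pads) lies 5 mm behind it (tips_ahead is the z of the fingertips in the tool frame, in mm); z points along the fingers, y is the direction in which the jaws open and shut (so a half turn about z gives the same grasp; the last joint's range is limited). The gripper opens to 92 mm and grips with 3 to 60 N. Pads are 19 mm wide; open, the fingers measure 130 mm over their backs; the gripper's body (75 mm by 190 mm) begins 47 mm behind the grasp point.
Start: joints at [-1.357, 0.434, 0.025, 1.573, -0.012, 1.134, -0.075], TCP at [194.732, 593.903, 240.742] pointing down, gripper open.
Joint ranges: [-2.62, 2.62], [-0.44, 2.09], [-1.27, 1.32], [0.08, 2.57], [-1.32, 4.46], [0.12, 2], [-2.74, 2.74]. Speed limits (rad/s): [2.22, 2.22, 3.01, 3.01, 3.14, 3.14, 3.14].

INTERFACE

Orientations are given as a unit quaternion [w, x, y, z].
In Python, from workcell import observe, camera, calibration, close_job, trace, tip_of, tips_ahead gives the robot as it stands. The module is installed in compiled form; this text tells all that it offers.
- The arm moves only by the tool servo_tool, never from a script. Its argument "deltas" is a list of rows, each an object of numbers: "x", "y", "z": the shift along the tool's x, y, z in mm; "yaw": the turn about the tool's z in rad; "gripper": the closure, from 0 (fully open) to 1 (shut). In form: [{"x": .., "y": .., "z": .., "yaw": .., "gripper": ..}, ...]. A call has 1 to 10 rows; each row shifts and turns the commanded pose from where the row before left it, along the tool's axes as they then stand; what a row does not reach is not made up. A row lasts 1/10 s, in which the tool goes at most 50 mm and 8.59 degrees, less where a joint would pass 70% of its speed; a pose out of reach is approached as far as the arm can. A call with a gripper value outside its range is refused whole. The fingers move at their own pace and stop on an object; the grip force is fixed at half the most. Time passes only in rows, so rows that do not move let the fingers close. It gives the time, the measured TCP pose, the force and the opening at its end, in the units of the state.
- observe(): the state, without advancing time (a new reading comes with each control period).
- camera(name): name is "scene" or "top" or "wrist"; returns the picture (384x512x3 uint8, red, green, blue); there is no depth.
- calibration(name): a dict with "fov_y" (degrees; the focal length in pixels is half the picture's height over the tangent of half this angle, whatever the lens; pixels are square), "cx", "cy" (the principal point, pixels), "k1" (the pictures are not rectified: a ray, as slopes to the right and down, at radius r is drawn at 1 + k1 r^2 times it, then the intrinsics apply), "extrinsics" (4x4, takes a point from world to camera coordinates). Camera axes: x right, y down, z forward; pixel columns grow to the right and rows downward; lengths in mm; the calibration is good to about 2 mm. A picture is of the moment at which its call begins: read the wrist's pose just before it. calibration takes no time and is no camera call; for the wrist camera it gives the pose at the moment of the call.
- close_job(): hands the job in, once; it reports no verdict.
Trained networks look in the newest picture that a camera, given by its name, has taken for a name from the list of things; names that differ only in an ending like _2 or _b are one class to them, and where a whole thing is asked for, a point or a joint stands for the part that bears it (a point fixed in the world has none). Each returns a list of dicts, best first, with "conf" (0 to 1); they miss things now and then, are a little off and sometimes report something else, mostly with a low value. They report only what shows in the picture. A call takes as long as a camera call. They do not tell look-alikes from the thing itself.
- trace(camera, query): "pixels" (384x512 bool, what is visible of it).
- tip_of(camera, query): "xyz" ([x, y, z] in mm, in world coordinates, good to about 4 mm: a listed point, or the origin of a listed thing).
The state is a dict: "time": time; "joint_positions": joint angles; "joint_velocities": joint speeds; "tau": joint torques, N m; "position": TCP position; "ee_rot": TCP orientation; "force": force on the tool from outside, world axes, zero at the start; "torque": the same for the moment, N m; "finger_gap": opening from 0.0 (shut) to 1.0 (fully open).
Only numpy, scipy, OpenCV 4.12 (cv2) and the standard library are available. Lean on these libraries where they do the work, as an engineer would, in place of code of your own. Each camera call takes 0.05 s, during which the arm holds its last target.

## Working session

There is one attempt and no reset: what is moved stays moved. The work goes in short steps, Python scripts to look and compute and a tool call to move; the robot and the scene stay as the last step left them, time stands still between calls to the robot, and variables do not carry over. Pictures are saved under pics/ and viewed, and the job is handed in when it is done.

Besides the shell and the picture viewer there is one more tool, called after "Call:" as name(argument=value, ...), one argument or row to a line, values as JSON. servo_tool: Moves the arm, as the interface text tells. Its arguments: {"type":"object","properties":{"deltas":{"type":"array","items":{"type":"object","properties":{"x":{"type":"number"},"y":{"type":"number"},"z":{"type":"number"},"yaw":{"type":"number"},"gripper":{"type":"number"}}}}},"required":["deltas"]}

```bash
mkdir -p pics; cat > h.py <<'E'
import numpy as np, cv2
from workcell import *
def shot(n,f):
    im=camera(n); cv2.imwrite('pics/'+f,cv2.cvtColor(im,cv2.COLOR_RGB2BGR)); return im
def proj(n,P,cal=None):
    c=cal or calibration(n); E=np.array(c['extrinsics']); p=E[:3,:3]@np.array(P,float)+E[:3,3]
    u=p[:2]/p[2]; r2=u@u; u=u*(1+c['k1']*r2); f=192/np.tan(np.radians(c['fov_y'])/2)
    return u*f+[c['cx'],c['cy']]
def ray(n,px,z,cal=None):
    c=cal or calibration(n); E=np.array(c['extrinsics']); f=192/np.tan(np.radians(c['fov_y'])/2)
    d=(np.array(px,float)-[c['cx'],c['cy']])/f; u=d.copy()
    for _ in range(30): u=d/(1+c['k1']*(u@u))
    R=E[:3,:3]; o=-R.T@E[:3,3]; v=R.T@np.array([u[0],u[1],1]); return o+v*(z-o[2])/v[2]
E
python3 - <<'E'
from h import *
s=observe(); print(s['time'],s['position'],s['ee_rot'],s['finger_gap'],tips_ahead)
for n in('scene','top','wrist'):
    shot(n,n+'0.png'); c=calibration(n); print(n,c['fov_y'],c['k1'],np.round(c['extrinsics'],2).tolist())
E
```

```text
0.0 [194.62396774 593.42184414 239.94530822] [-5.24872095e-05  1.57795283e-01  9.87471533e-01 -7.85228314e-04] 0.9992075217098184 14.0
scene 57.13228284381976 -0.010575019664119785 [[0.64, 0.76, -0.02, -365.12], [0.58, -0.5, -0.65, -270.58], [-0.5, 0.41, -0.76, 1387.02], [0.0, 0.0, 0.0, 1.0]]
top 51.45988036757544 -0.005145310790116636 [[-0.01, -1.0, 0.03, -35.93], [-0.99, 0.0, -0.14, 607.72], [0.14, -0.03, -0.99, 1041.53], [0.0, 0.0, 0.0, 1.0]]
wrist 70.09245312979073 -0.02311579668425807 [[0.31, 0.95, -0.0, -624.79], [0.92, -0.3, 0.25, -30.3], [0.24, -0.08, -0.97, 390.47], [0.0, 0.0, 0.0, 1.0]]
```

View pics/top0.png

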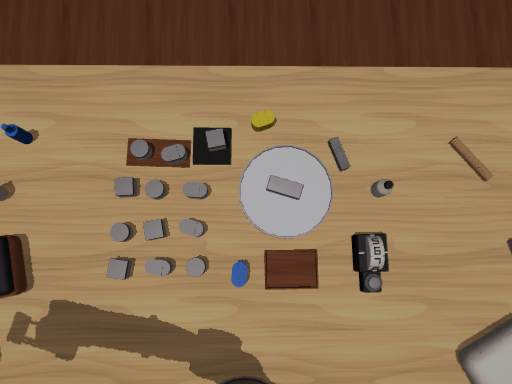

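View pics/scene0.png

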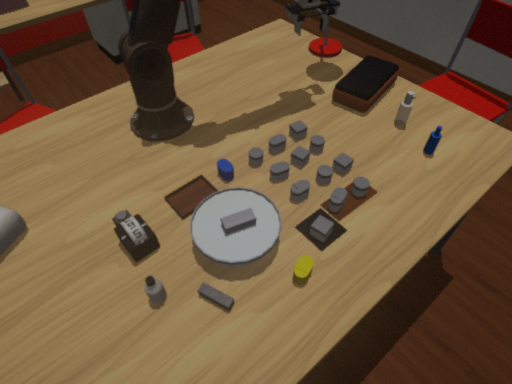

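View pics/wrist0.png

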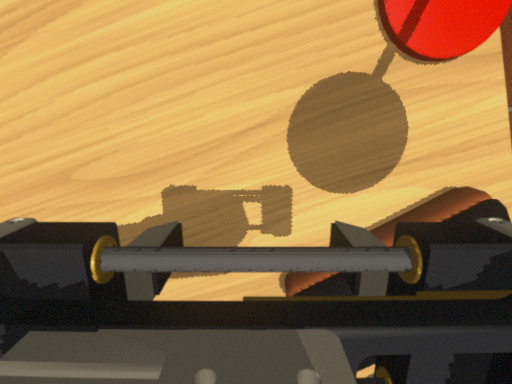

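The sample on the mat, at top (216,139), looks square. Square stock jars appear at top (124,187), (153,229) and (118,268). I'll zoom in and measure.

```bash
python3 - <<'E'
from h import *
im=shot('top','t1.png')
a=cv2.resize(im[110:290,95:250],None,fx=4,fy=4,interpolation=cv2.INTER_CUBIC)[:720]
cv2.imwrite('pics/t1z.png',cv2.cvtColor(a,cv2.COLOR_RGB2BGR)[:600] if 0 else cv2.resize(cv2.cvtColor(a,cv2.COLOR_RGB2BGR),(516,600)))
b=cv2.resize(im[120:300,230:410],(600,600),interpolation=cv2.INTER_CUBIC)
cv2.imwrite('pics/t1y.png',cv2.cvtColor(b,cv2.COLOR_RGB2BGR))
for q in ['square1_mid','tin_mid','tray_floor','wheel_crown','key_top','pan_top','gel_mid','buffer_mid','sample_square_mid','mat_top']:
    r=tip_of('top',q); print(q,[(np.round(d['xyz']).tolist(),round(d['conf'],2)) for d in r[:7]])
    r=tip_of('scene',q); print('   sc',[(np.round(d['xyz']).tolist(),round(d['conf'],2)) for d in r[:7]])
for q in ['square1_mid','tin_mid']:
  for d in trace('top',q)[:7]:
    m=d['pixels'].astype(np.uint8); ys,xs=np.nonzero(m)
    rc=cv2.minAreaRect(np.c_[xs,ys].astype(np.float32)); print(q,d['conf'],rc,m.sum())
print(observe()['time'])
E
```

```text
square1_mid [([416.0, 338.0, 22.0], 0.93)]
   sc [([413.0, 334.0, 20.0], 0.65)]
tin_mid [([625.0, -107.0, 81.0], 0.67)]
   sc [([620.0, -106.0, 83.0], 0.58)]
tray_floor [([408.0, -123.0, 2.0], 0.96)]
   sc [([407.0, -128.0, 3.0], 0.63)]
wheel_crown [([454.0, -340.0, 100.0], 0.61), ([624.0, 243.0, 21.0], 0.32)]
   sc [([452.0, -338.0, 106.0], 0.95), ([730.0, -268.0, 15.0], 0.7)]
key_top [([374.0, -340.0, 60.0], 0.55), ([524.0, 142.0, 19.0], 0.48)]
   sc [([375.0, -340.0, 59.0], 0.45)]
pan_top [([618.0, -112.0, 68.0], 0.75)]
   sc [([612.0, -108.0, 66.0], 0.93), ([374.0, -343.0, 61.0], 0.71), ([410.0, 336.0, 22.0], 0.68)]
gel_mid [([628.0, -382.0, 54.0], 0.58), ([408.0, -125.0, 7.0], 0.24)]
   sc [([627.0, -379.0, 51.0], 0.84)]
buffer_mid [([730.0, -273.0, 15.0], 0.93)]
   sc [([731.0, -268.0, 15.0], 0.87)]
sample_square_mid [([771.0, 81.0, 27.0], 0.56)]
   sc [([771.0, 81.0, 29.0], 0.92)]
mat_top [([757.0, 90.0, -0.0], 0.89)]
   sc [([761.0, 95.0, -0.0], 0.88), ([515.0, 244.0, 20.0], 0.75)]
square1_mid 0.65 ((118.88462829589844, 268.4231262207031), (22.946426391601562, 19.473453521728516), 7.125016689300537) 428
square1_mid 0.48 ((191.36207580566406, 227.84483337402344), (26.554433822631836, 15.784103393554688), 21.801410675048828) 372
tin_mid 0.65 ((284.0, 187.5), (34.46882247924805, 16.127614974975586), 18.43494987487793) 542
1.3
```

View pics/t1z.png

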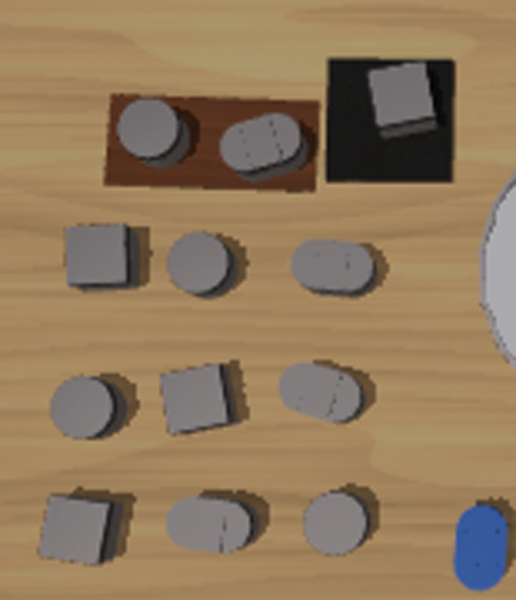

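View pics/t1y.png

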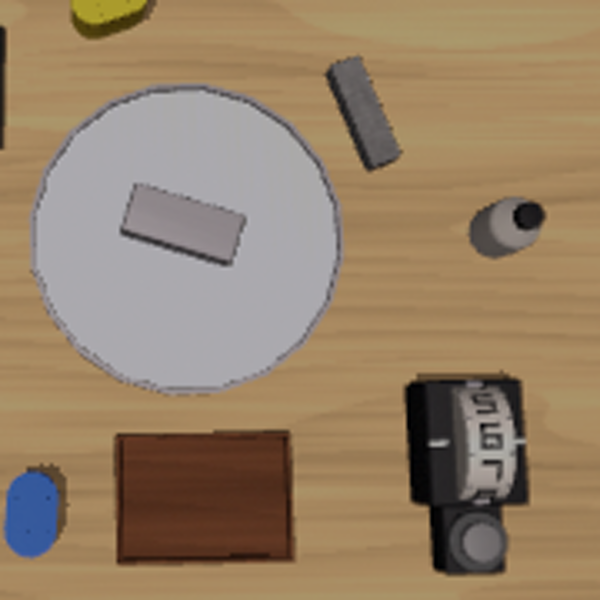

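Top view: the sample on the mat is square. Three square stock jars are at about (124,187), (154,230) and (118,269). The tin is on the pan at (285,187), the tray at (291,269), and the wheel at (371,252), near 6. Next, positions and yaws.

```bash
cat >> h.py <<'E'
from scipy.spatial.transform import Rotation as Ro
def tool():
    s=observe(); q=s['ee_rot']; return np.array(s['position']),Ro.from_quat([q[1],q[2],q[3],q[0]]).as_matrix()
def go(x,y,z,jaw=None):
    """jaw: wanted world angle(deg) of jaw axis"""
    p,R=tool(); d=R.T@(np.array([x,y,z])-p)
    a=np.degrees(np.arctan2(R[1,1],R[0,1])); out=''
    yaw=0
    if jaw is not None:
        w=(jaw-a+90)%180-90; yaw=-np.radians(w)
    print('pos',np.round(p,1),'jaw',round(a,1),'tool shift',np.round(d,1),'yaw',round(yaw,3),'j7',round(observe()['joint_positions'][6],2),'t',observe()['time'])
E
python3 - <<'E'
from h import *
p,R=tool(); print(np.round(R,2))
Z=lambda pts,ox,oy:[((x/3.33)+ox,(y/3.333)+oy) for x,y in pts]
Q={'A':Z([(66,226),(127,224),(129,285),(69,287)],95,110),'B':Z([(161,375),(220,365),(231,423),(171,434)],95,110),'C':Z([(52,495),(113,501),(101,563),(41,557)],95,110),'tin':Z([(138,184),(246,215),(232,259),(122,233)],230,120)}
for k,v in Q.items():
    z=95 if k=='tin' else 44
    w=np.array([ray('top',u,z)[:2] for u in v]); e=w[1]-w[0]; e2=w[3]-w[0]
    print(k,w.mean(0).round(1),'len',np.linalg.norm(e).round(),np.linalg.norm(e2).round(),'ang',np.degrees(np.arctan2(e[1],e[0])).round(1),np.degrees(np.arctan2(e2[1],e2[0])).round(1))
for u in [(265,249.5),(317,249.5),(318,288),(265,289)]: print('tray',ray('top',u,16).round(1))
for u in [(239.5,191),(331.5,191),(286,146),(286,237)]: print('pan',ray('top',u,73).round(1))
go(625,-107,180,-16)
E
```

```text
[[-0.95  0.31  0.  ]
 [ 0.31  0.95 -0.  ]
 [-0.    0.   -1.  ]]
A [632.3 321.7] len 49.0 50.0 ang -88.2 -174.8
B [515.5 239. ] len 48.0 48.0 ang -80.5 -168.6
C [413.7 329.4] len 48.0 49.0 ang -95.9 172.4
tin [ 622.7 -110.2] len 88.0 41.0 ang -106.3 161.6
tray [461.7 -59.2  16. ]
tray [ 460.8 -202.3   16. ]
tray [ 357.2 -202.2   16. ]
tray [355.8 -58.2  16. ]
pan [615.3   9.7  73. ]
pan [ 614.8 -235.3   73. ]
pan [ 737.9 -115.8   73. ]
pan [ 493.4 -111.8   73. ]
pos [194.7 593.9 240.7] jaw 71.8 tool shift [-627.2 -531.9   60.7] yaw 1.533 j7 -0.08 t 1.3
```

Call:
servo_tool(
  deltas=[
    {"x": -31,"y": -26,"gripper": 0},
    {"x": -31,"y": -26},
    {"x": -31,"y": -26},
    {"x": -31,"y": -26},
    {"x": -31,"y": -26},
    {"x": -31,"y": -26},
    {"x": -31,"y": -26},
    {"x": -31,"y": -26},
    {"x": -31,"y": -26},
    {"x": -31,"y": -26},
  ],
)

```text
invalid input
```

Call:
servo_tool(
  deltas=[
    {"yaw": 0.14},
    {"yaw": 0.14},
    {"yaw": 0.14},
    {"yaw": 0.14},
    {"yaw": 0.14},
    {"yaw": 0.14},
    {"yaw": 0.14},
    {"yaw": 0.14},
    {"yaw": 0.14},
    {"yaw": 0.14},
  ],
)

```text
invalid input
```

```bash
python3 - <<'E'
from h import *
go(623,-109,180,-17)
E
```

```text
pos [194.7 593.9 240.7] jaw 71.8 tool shift [-626.  -534.4   60.7] yaw 1.551 j7 -0.08 t 1.3
```

Call:
servo_tool(
  deltas=[
    {"x": -31,"y": -26,"z": 0,"yaw": 0,"gripper": 0},
    {"x": -31,"y": -26,"z": 0,"yaw": 0,"gripper": 0},
    {"x": -31,"y": -26,"z": 0,"yaw": 0,"gripper": 0},
    {"x": -31,"y": -26,"z": 0,"yaw": 0,"gripper": 0},
    {"x": -31,"y": -26,"z": 0,"yaw": 0,"gripper": 0},
    {"x": -31,"y": -26,"z": 0,"yaw": 0,"gripper": 0},
    {"x": -31,"y": -26,"z": 0,"yaw": 0,"gripper": 0},
    {"x": -31,"y": -26,"z": 0,"yaw": 0,"gripper": 0},
    {"x": -31,"y": -26,"z": 0,"yaw": 0,"gripper": 0},
    {"x": -31,"y": -26,"z": 0,"yaw": 0,"gripper": 0},
  ],
)

```text
time: 2.3
position: [409.0, 248.8, 241.0]
ee_rot: [0.0, 0.158, 0.987, 0.0]
force: [1.2, 0.5, 0.0]
finger_gap: 0.998
```

Call:
servo_tool(
  deltas=[
    {"x": 0,"y": 0,"z": 0,"yaw": 0.14,"gripper": 0},
    {"x": 0,"y": 0,"z": 0,"yaw": 0.14,"gripper": 0},
    {"x": 0,"y": 0,"z": 0,"yaw": 0.14,"gripper": 0},
    {"x": 0,"y": 0,"z": 0,"yaw": 0.14,"gripper": 0},
    {"x": 0,"y": 0,"z": 0,"yaw": 0.14,"gripper": 0},
    {"x": 0,"y": 0,"z": 0,"yaw": 0.14,"gripper": 0},
    {"x": 0,"y": 0,"z": 0,"yaw": 0.14,"gripper": 0},
    {"x": 0,"y": 0,"z": 0,"yaw": 0.14,"gripper": 0},
    {"x": 0,"y": 0,"z": 0,"yaw": 0.14,"gripper": 0},
    {"x": 0,"y": 0,"z": 0,"yaw": 0.14,"gripper": 0},
  ],
)

```text
time: 3.3
position: [408.3, 250.3, 240.9]
ee_rot: [-0.0, 0.759, 0.651, 0.0]
force: [0.1, -0.6, -0.1]
finger_gap: 1.002
```

```bash
python3 - <<'E'
from h import *
go(623,-109,180,-17)
E
```

```text
pos [408.3 250.3 240.9] jaw -8.7 tool shift [-322.7  266.6   60.8] yaw 0.145 j7 -0.71 t 3.3
```

Call:
servo_tool(
  deltas=[
    {"x": -32,"y": 27,"z": 0,"yaw": 0,"gripper": 0},
    {"x": -32,"y": 27,"z": 0,"yaw": 0,"gripper": 0},
    {"x": -32,"y": 27,"z": 0,"yaw": 0,"gripper": 0},
    {"x": -32,"y": 27,"z": 0,"yaw": 0,"gripper": 0},
    {"x": -32,"y": 27,"z": 0,"yaw": 0,"gripper": 0},
    {"x": -32,"y": 27,"z": 0,"yaw": 0,"gripper": 0},
    {"x": -32,"y": 27,"z": 0,"yaw": 0,"gripper": 0},
    {"x": -32,"y": 27,"z": 0,"yaw": 0,"gripper": 0},
    {"x": -32,"y": 26,"z": 30,"yaw": 0,"gripper": 0},
    {"x": -34,"y": 25,"z": 30,"yaw": 0,"gripper": 0},
  ],
)

```text
time: 4.3
position: [626.1, -106.4, 182.2]
ee_rot: [0.001, 0.756, 0.654, 0.001]
force: [0.8, 1.2, 0.8]
finger_gap: 0.998
```

Call:
servo_tool(
  deltas=[
    {"x": 0,"y": 0,"z": 0,"yaw": 0.14,"gripper": 0},
    {"x": 0,"y": 0,"z": 0,"yaw": 0,"gripper": 0},
    {"x": 0,"y": 0,"z": 0,"yaw": 0,"gripper": 0},
  ],
)

```text
time: 4.6
position: [624.7, -104.3, 182.6]
ee_rot: [-0.0, 0.799, 0.601, 0.0]
force: [0.5, 1.1, -0.5]
finger_gap: 1.002
```

```bash
python3 - <<'E'
from h import *
go(623,-109,100,-17)
im=shot('wrist','w1.png')
for d in trace('wrist','tin_mid')[:3]:
    m=d['pixels'].astype(np.uint8); ys,xs=np.nonzero(m)
    print(d['conf'],cv2.minAreaRect(np.c_[xs,ys].astype(np.float32)))
print([np.round(d['xyz']) for d in tip_of('wrist','tin_mid')])
print(proj('wrist',[623,-109,95]))
E
```

```text
pos [ 624.7 -104.3  182.6] jaw -16.1 tool shift [-5.  -0.3 82.6] yaw 0.015 j7 0.08 t 4.6
0.86 ((255.0334930419922, 199.35781860351562), (46.765769958496094, 95.42910766601562), 1.1691392660140991)
[array([ 621., -110.,   80.])]
[256.9852049  209.59957916]
```

View pics/w1.png

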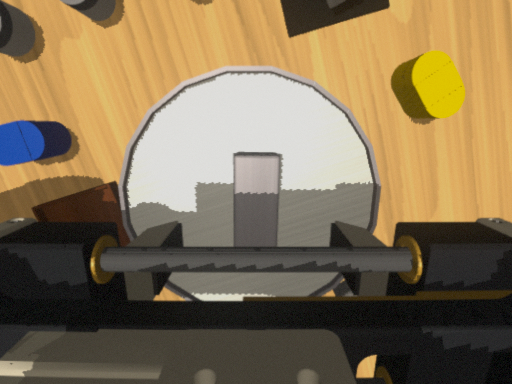

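Wrist view: the tin at (256,199) is centred and aligned between the jaws. I'll descend and grasp.

Call:
servo_tool(
  deltas=[
    {"x": -5,"y": 0,"z": 20,"yaw": 0,"gripper": 0},
    {"x": 0,"y": 0,"z": 30,"yaw": 0,"gripper": 0},
    {"x": 0,"y": 0,"z": 30,"yaw": 0,"gripper": 0},
    {"x": 0,"y": 0,"z": 11,"yaw": 0,"gripper": 0},
    {"x": 0,"y": 0,"z": 0,"yaw": 0,"gripper": 0.3},
    {"x": 0,"y": 0,"z": 0,"yaw": 0,"gripper": 0.6},
    {"x": 0,"y": 0,"z": 0,"yaw": 0,"gripper": 1},
    {"x": 0,"y": 0,"z": 0,"yaw": 0,"gripper": 1},
    {"x": 0,"y": 0,"z": 0,"yaw": 0,"gripper": 1},
    {"x": 0,"y": 0,"z": 0,"yaw": 0,"gripper": 1},
  ],
)

```text
time: 5.75
position: [623.3, -110.0, 91.8]
ee_rot: [0.0, 0.801, 0.599, 0.0]
force: [0.2, 0.5, -0.4]
finger_gap: 0.529
```

Call:
servo_tool(
  deltas=[
    {"x": 0,"y": 0,"z": 0,"yaw": 0,"gripper": 1},
    {"x": 0,"y": 0,"z": -10,"yaw": 0,"gripper": 1},
    {"x": 0,"y": 0,"z": -20,"yaw": 0,"gripper": 1},
    {"x": 0,"y": 0,"z": -20,"yaw": 0,"gripper": 1},
    {"x": 0,"y": 0,"z": -20,"yaw": 0,"gripper": 1},
    {"x": 0,"y": 0,"z": 0,"yaw": 0,"gripper": 1},
    {"x": 0,"y": 0,"z": 0,"yaw": 0,"gripper": 1},
  ],
)

```text
time: 6.45
position: [623.1, -109.9, 161.6]
ee_rot: [0.0, 0.801, 0.599, 0.0]
force: [0.3, -0.6, -2.3]
finger_gap: 0.434
```

```bash
python3 - <<'E'
from h import *
shot('wrist','w2.png')
go(409,-130.5,140,0)
E
```

```text
pos [ 622.7 -109.8  160.8] jaw -16.4 tool shift [ -80.1 -199.1   21. ] yaw -0.286 j7 0.1 t 6.5
```

View pics/w2.png

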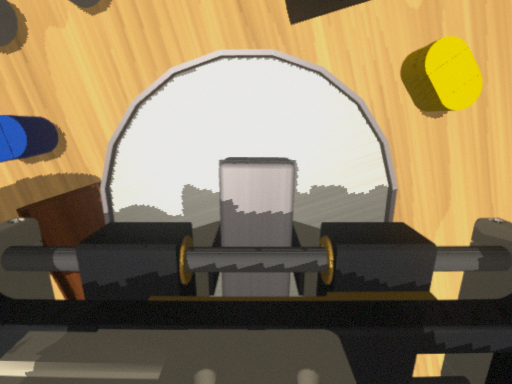

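Call:
servo_tool(
  deltas=[
    {"x": -13,"y": -33,"z": 0,"yaw": 0,"gripper": 1},
    {"x": -13,"y": -33,"z": 0,"yaw": 0,"gripper": 1},
    {"x": -13,"y": -33,"z": 0,"yaw": 0,"gripper": 1},
    {"x": -13,"y": -33,"z": 0,"yaw": 0,"gripper": 1},
    {"x": -13,"y": -33,"z": 0,"yaw": 0,"gripper": 1},
    {"x": -15,"y": -34,"z": 0,"yaw": 0,"gripper": 1},
    {"x": 0,"y": 0,"z": 20,"yaw": -0.14,"gripper": 1},
    {"x": 0,"y": 0,"z": 20,"yaw": -0.14,"gripper": 1},
    {"x": 0,"y": 0,"z": 20,"yaw": 0,"gripper": 1},
    {"x": 0,"y": 0,"z": 0,"yaw": 0,"gripper": 1},
  ],
)

```text
time: 7.5
position: [407.4, -130.2, 99.2]
ee_rot: [-0.002, 0.709, 0.705, -0.002]
force: [-0.9, 0.4, -1.6]
finger_gap: 0.43
```

```bash
python3 - <<'E'
from h import *
shot('top','t2.png')
go(409,-130.5,31,0)
E
```

```text
pos [ 408.1 -130.5  100.3] jaw -0.4 tool shift [ 0.   1.1 69.3] yaw -0.007 j7 0.47 t 7.55
```

View pics/t2.png

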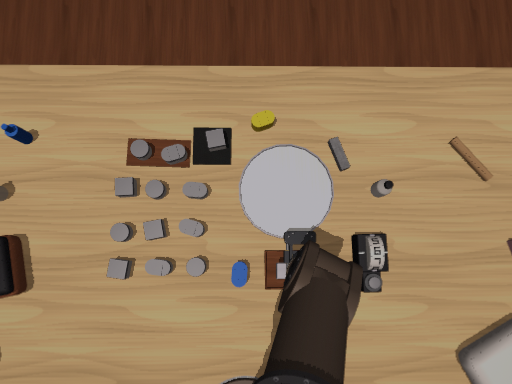

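Call:
servo_tool(
  deltas=[
    {"x": 0,"y": 1,"z": 25,"yaw": 0,"gripper": 1},
    {"x": 0,"y": 0,"z": 25,"yaw": 0,"gripper": 1},
    {"x": 0,"y": 0,"z": 13,"yaw": 0,"gripper": 1},
    {"x": 0,"y": 0,"z": 5,"yaw": 0,"gripper": 1},
    {"x": 0,"y": 0,"z": 2,"yaw": 0,"gripper": 1},
    {"x": 0,"y": 0,"z": 0,"yaw": 0,"gripper": 1},
    {"x": 0,"y": 0,"z": 0,"yaw": 0,"gripper": 1},
  ],
)

```text
time: 8.25
position: [411.1, -130.7, 32.1]
ee_rot: [0.0, 0.709, 0.705, 0.0]
force: [-0.3, 0.3, -1.1]
finger_gap: 0.431
```

Call:
servo_tool(
  deltas=[
    {"x": 0,"y": 0,"z": 0,"yaw": 0,"gripper": 0.45},
    {"x": 0,"y": 0,"z": 0,"yaw": 0,"gripper": 0.45},
    {"x": 0,"y": 0,"z": 0,"yaw": 0,"gripper": 0.45},
    {"x": 0,"y": 0,"z": -15,"yaw": 0,"gripper": 0.45},
    {"x": 0,"y": 0,"z": -30,"yaw": 0,"gripper": 0.45},
    {"x": 0,"y": 0,"z": -40,"yaw": 0,"gripper": 0},
    {"x": 0,"y": 0,"z": -40,"yaw": 0,"gripper": 0},
    {"x": 0,"y": 0,"z": -40,"yaw": 0,"gripper": 0},
  ],
)

```text
time: 9.05
position: [410.1, -130.7, 197.9]
ee_rot: [-0.0, 0.709, 0.705, -0.0]
force: [1.4, 0.9, -0.1]
finger_gap: 0.76
```

```bash
python3 - <<'E'
from h import *
shot('wrist','w3.png')
for d in trace('top','tin_mid')[:1]: pass
print([np.round(d['xyz']) for d in tip_of('wrist','tin_mid')])
go(632,322,200,0)
go(515.5,239,200,10)
E
```

```text
[array([ 408., -130.,   17.])]
pos [ 412.1 -130.7  198.5] jaw -0.3 tool shift [ 4.539e+02  2.174e+02 -1.000e-01] yaw -0.006 j7 0.33 t 9.2
pos [ 412.1 -130.7  198.5] jaw -0.3 tool shift [370.3 101.3  -0.7] yaw -0.18 j7 0.33 t 9.2
```

View pics/w3.png

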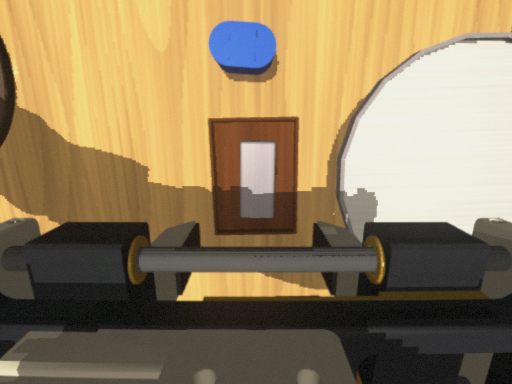

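The tin lies flat in the tray at wrist (257,180). Next, jar A.

Call:
servo_tool(
  deltas=[
    {"x": 38,"y": 18,"z": 0,"yaw": 0,"gripper": 0},
    {"x": 38,"y": 18,"z": 0,"yaw": 0,"gripper": 0},
    {"x": 38,"y": 18,"z": 0,"yaw": 0,"gripper": 0},
    {"x": 38,"y": 18,"z": 0,"yaw": 0,"gripper": 0},
    {"x": 38,"y": 18,"z": 0,"yaw": 0,"gripper": 0},
    {"x": 38,"y": 18,"z": 0,"yaw": 0,"gripper": 0},
    {"x": 38,"y": 18,"z": 0,"yaw": 0,"gripper": 0},
    {"x": 38,"y": 18,"z": 0,"yaw": 0,"gripper": 0},
    {"x": 38,"y": 18,"z": 0,"yaw": 0,"gripper": 0},
    {"x": 38,"y": 18,"z": 0,"yaw": 0,"gripper": 0},
  ],
)

```text
time: 10.2
position: [592.7, 249.6, 194.4]
ee_rot: [-0.001, 0.709, 0.705, -0.001]
force: [0.6, -0.1, -0.3]
finger_gap: 0.999
```

Call:
servo_tool(
  deltas=[
    {"x": 38,"y": 18,"z": 0,"yaw": 0,"gripper": 0},
    {"x": 36,"y": 19,"z": 0,"yaw": 0,"gripper": 0},
    {"x": 0,"y": 0,"z": 0,"yaw": -0.05,"gripper": 0},
    {"x": 0,"y": 0,"z": 0,"yaw": 0,"gripper": 0},
    {"x": 0,"y": 0,"z": 0,"yaw": 0,"gripper": 0},
  ],
)

```text
time: 10.7
position: [630.0, 320.7, 194.9]
ee_rot: [-0.0, 0.692, 0.722, -0.001]
force: [0.0, -0.5, 0.0]
finger_gap: 0.998
```

```bash
cat >> h.py <<'E'
def look(f,x,y):
    go(x,y,110,None)
    shot('wrist',f); c=calibration('wrist')
    print([(np.round(d['xyz']).tolist(),round(d['conf'],2)) for d in tip_of('wrist','square1_mid')], 'exp',proj('wrist',[x,y,44],c))
    for d in trace('wrist','square1_mid'):
        m=d['pixels'].astype(np.uint8); cs,_=cv2.findContours(m,0,2); k=max(cs,key=cv2.contourArea)
        rc=cv2.minAreaRect(k); print(d['conf'],[np.round(v,1) for v in rc],ray('wrist',rc[0],40,c).round(1))
E
python3 -c "
from h import *
look('w4.png',632,322)"
```

```text
pos [630.  320.7 194.9] jaw 2.4 tool shift [ 1.4  2.3 84.9] yaw 0 j7 -0.3 t 10.7
[([412.0, 335.0, 22.0], 0.98)] exp [258.93425631 186.32860485]
0.7 [array([ 70.8, 164.5]), array([63.5, 50.5]), np.float64(2.5)] [421.4 337.7  40. ]
```

View pics/w4.png

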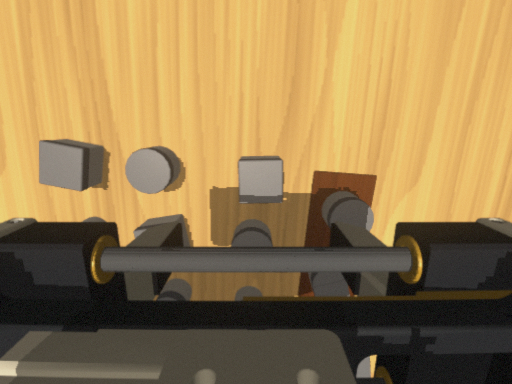

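```bash
python3 -c "
from h import *
for u in [(239,158),(283,157),(283,194),(239,195),(261,176)]: print(ray('wrist',u,44).round(1))
for u in [(345,205)]: print(ray('wrist',u,44).round(1))
go(632,322,100)"
```

```text
[609.4 352.8  44. ]
[656.9 355.9  44. ]
[659.6 314.6  44. ]
[610.4 311.4  44. ]
[634.1 334.   44. ]
[730.9 304.6  44. ]
pos [630.3 320.8 196.3] jaw 2.4 tool shift [ 1.2  1.8 96.3] yaw 0 j7 -0.3 t 10.85
```

```bash
python3 -c "
from h import *
im=cv2.imread('pics/w4.png'); 
for (x,y) in [(632,322),(633,330)]:
  for z,c in((44,(0,0,255)),(0,(0,255,0))):
    pts=[proj('wrist',[x+a,y+b,z]) for a,b in((-24,-24),(24,-24),(24,24),(-24,24))]
    print(x,y,z,np.round(pts).tolist())
cv2.imwrite('pics/w4z.png',cv2.resize(im[140:225,210:310],(700,595),interpolation=cv2.INTER_CUBIC))"
```

```text
632 322 44 [[237.0, 206.0], [279.0, 208.0], [282.0, 166.0], [238.0, 164.0]]
632 322 0 [[239.0, 196.0], [276.0, 198.0], [278.0, 161.0], [240.0, 159.0]]
633 330 44 [[238.0, 200.0], [280.0, 201.0], [283.0, 159.0], [239.0, 157.0]]
633 330 0 [[240.0, 190.0], [277.0, 192.0], [280.0, 154.0], [241.0, 153.0]]
```

View pics/w4z.png

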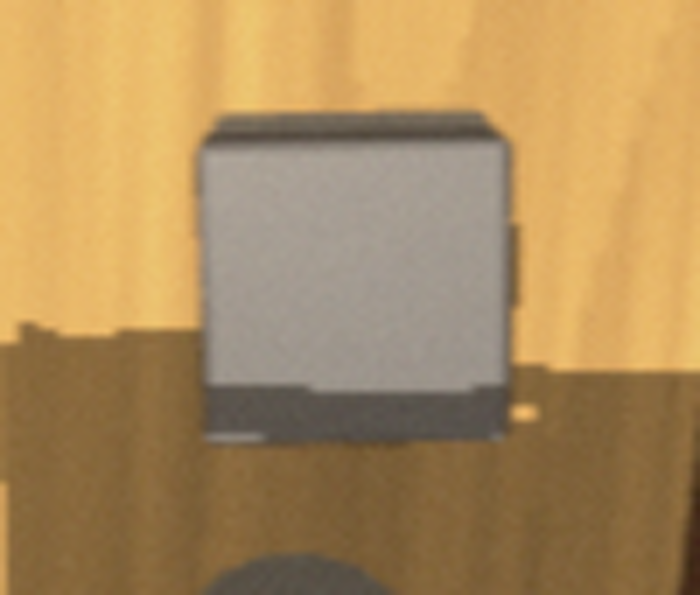

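Call:
servo_tool(
  deltas=[
    {"x": 5,"y": 2.5,"z": 40,"yaw": 0,"gripper": 0.22},
    {"x": 0,"y": 0,"z": 40,"yaw": 0,"gripper": 0.22},
    {"x": 0,"y": 0,"z": 40,"yaw": 0,"gripper": 0.22},
    {"x": 0,"y": 0,"z": 30,"yaw": 0,"gripper": 0.22},
    {"x": 0,"y": 0,"z": 18,"yaw": 0,"gripper": 0.22},
    {"x": 0,"y": 0,"z": 3,"yaw": 0,"gripper": 0.22},
    {"x": 0,"y": 0,"z": 0,"yaw": 0,"gripper": 1},
    {"x": 0,"y": 0,"z": 0,"yaw": 0,"gripper": 1},
    {"x": 0,"y": 0,"z": 0,"yaw": 0,"gripper": 1},
    {"x": 0,"y": 0,"z": 0,"yaw": 0,"gripper": 1},
  ],
)

```text
time: 11.85
position: [633.6, 327.6, 27.1]
ee_rot: [0.0, 0.691, 0.722, 0.001]
force: [0.3, -0.4, 5.5]
finger_gap: 0.52
```

Call:
servo_tool(
  deltas=[
    {"x": 0,"y": 0,"z": 0,"yaw": 0,"gripper": 1},
    {"x": 0,"y": 0,"z": -20,"yaw": 0,"gripper": 1},
    {"x": 0,"y": 0,"z": -40,"yaw": 0,"gripper": 1},
    {"x": 0,"y": 0,"z": -40,"yaw": 0,"gripper": 1},
    {"x": 0,"y": 0,"z": -40,"yaw": 0,"gripper": 1},
    {"x": 0,"y": 0,"z": -20,"yaw": 0,"gripper": 1},
  ],
)

```text
time: 12.45
position: [633.9, 327.5, 189.9]
ee_rot: [0.001, 0.691, 0.722, 0.002]
force: [0.2, -0.5, -1.3]
finger_gap: 0.52
```

```bash
python3 -c "
from h import *
go(615,-181,180,0);shot('wrist','w5.png')"
```

```text
pos [633.9 327.5 189.9] jaw 2.5 tool shift [-507.3  -41.2    8.5] yaw 0.044 j7 -0.3 t 12.45
```

View pics/w5.png

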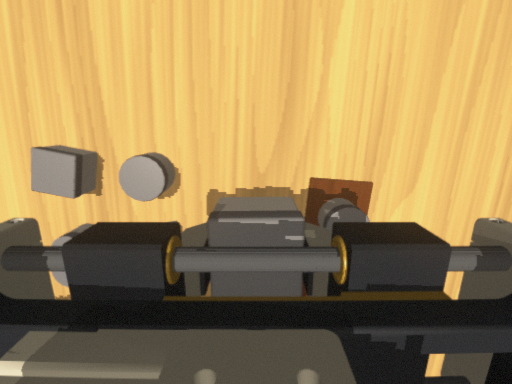

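Call:
servo_tool(
  deltas=[
    {"x": -42,"y": -3.5,"z": 0,"yaw": 0,"gripper": 1},
    {"x": -42,"y": -3.5,"z": 0,"yaw": 0,"gripper": 1},
    {"x": -42,"y": -3.5,"z": 0,"yaw": 0,"gripper": 1},
    {"x": -42,"y": -3.5,"z": 0,"yaw": 0,"gripper": 1},
    {"x": -42,"y": -3.5,"z": 0,"yaw": 0,"gripper": 1},
    {"x": -42,"y": -3.5,"z": 0,"yaw": 0,"gripper": 1},
    {"x": -42,"y": -3.5,"z": 0,"yaw": 0,"gripper": 1},
    {"x": -42,"y": -3.5,"z": 0,"yaw": 0,"gripper": 1},
    {"x": -42,"y": -3.5,"z": 0,"yaw": 0,"gripper": 1},
    {"x": -42,"y": -3.5,"z": 0,"yaw": 0,"gripper": 1},
  ],
)

```text
time: 13.5
position: [615.4, -95.4, 185.0]
ee_rot: [-0.0, 0.691, 0.723, -0.0]
force: [0.6, -0.6, -1.4]
finger_gap: 0.523
```

Call:
servo_tool(
  deltas=[
    {"x": -42,"y": -3.5,"z": 0,"yaw": 0,"gripper": 1},
    {"x": -44,"y": -3,"z": 0,"yaw": 0.04,"gripper": 1},
    {"x": 0,"y": 0,"z": 20,"yaw": 0,"gripper": 1},
    {"x": 0,"y": 0,"z": 20,"yaw": 0,"gripper": 1},
    {"x": 0,"y": 0,"z": 0,"yaw": 0,"gripper": 1},
    {"x": 0,"y": 0,"z": 0,"yaw": 0,"gripper": 1},
  ],
)

```text
time: 14.1
position: [613.1, -179.8, 145.2]
ee_rot: [-0.0, 0.706, 0.709, -0.0]
force: [-0.1, -0.0, -1.4]
finger_gap: 0.521
```

```bash
python3 -c "
from h import *
go(615,-181,94,0);shot('top','t3.png')"
```

```text
pos [ 613.1 -179.8  145.2] jaw 0.2 tool shift [-1.2  2.  51.2] yaw 0.004 j7 0.46 t 14.1
```

View pics/t3.png

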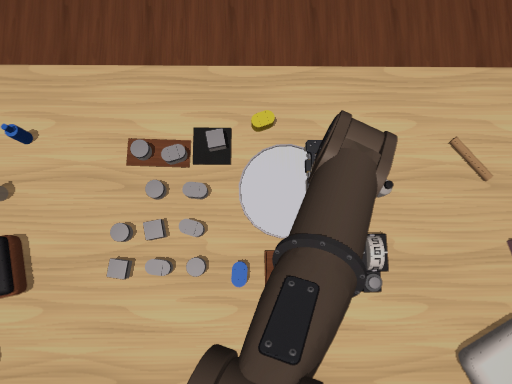

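Call:
servo_tool(
  deltas=[
    {"x": -1,"y": 2,"z": 25,"yaw": 0,"gripper": 1},
    {"x": 0,"y": 0,"z": 10,"yaw": 0,"gripper": 1},
    {"x": 0,"y": 0,"z": 6,"yaw": 0,"gripper": 1},
    {"x": 0,"y": 0,"z": 5,"yaw": 0,"gripper": 1},
    {"x": 0,"y": 0,"z": 5,"yaw": 0,"gripper": 1},
    {"x": 0,"y": 0,"z": 0,"yaw": 0,"gripper": 1},
    {"x": 0,"y": 0,"z": 0,"yaw": 0,"gripper": 1},
  ],
)

```text
time: 14.85
position: [615.5, -181.2, 94.7]
ee_rot: [0.0, 0.706, 0.708, 0.0]
force: [-0.9, 0.8, 0.1]
finger_gap: 0.522
```

Call:
servo_tool(
  deltas=[
    {"x": 0,"y": 0,"z": 0,"yaw": 0,"gripper": 0.35},
    {"x": 0,"y": 0,"z": 0,"yaw": 0,"gripper": 0.3},
    {"x": 0,"y": 0,"z": 0,"yaw": 0,"gripper": 0.3},
    {"x": 0,"y": 0,"z": 0,"yaw": 0,"gripper": 0.3},
  ],
)

```text
time: 15.25
position: [615.5, -181.2, 94.5]
ee_rot: [0.0, 0.706, 0.708, 0.0]
force: [-0.8, 0.1, 0.4]
finger_gap: 0.699
```

Call:
servo_tool(
  deltas=[
    {"x": 0,"y": 0,"z": -20,"yaw": 0,"gripper": 0.3},
    {"x": 0,"y": 0,"z": -30,"yaw": 0,"gripper": 0.3},
    {"x": 0,"y": 0,"z": -40,"yaw": 0,"gripper": 0},
    {"x": 0,"y": 0,"z": -20,"yaw": 0,"gripper": 0},
    {"x": 0,"y": 0,"z": 0,"yaw": 0,"gripper": 0},
  ],
)

```text
time: 15.75
position: [617.1, -182.0, 208.0]
ee_rot: [0.003, 0.706, 0.708, 0.002]
force: [0.6, -0.3, 0.6]
finger_gap: 0.913
```

```bash
python3 -c "
from h import *
go(515.5,239,200,10);shot('wrist','w6.png')"
```

```text
pos [ 617.1 -182.   208. ] jaw 0.2 tool shift [ 421.4 -100.1    6.9] yaw -0.171 j7 0.43 t 15.75
```

View pics/w6.png

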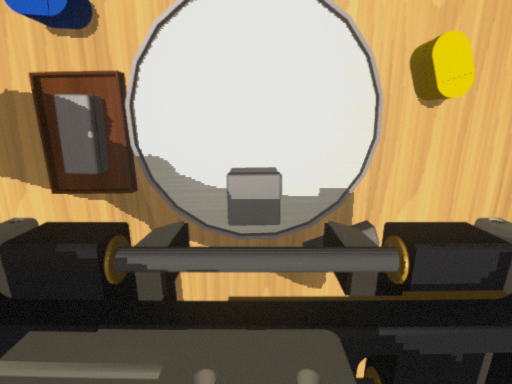

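Jar A stands on the pan at wrist (254,197), inside the rim. Next, jar B.

Call:
servo_tool(
  deltas=[
    {"x": 42,"y": -10,"z": 0,"yaw": 0,"gripper": 0},
    {"x": 42,"y": -10,"z": 0,"yaw": 0,"gripper": 0},
    {"x": 42,"y": -10,"z": 0,"yaw": 0,"gripper": 0},
    {"x": 42,"y": -10,"z": 0,"yaw": 0,"gripper": 0},
    {"x": 42,"y": -10,"z": 0,"yaw": 0,"gripper": 0},
    {"x": 42,"y": -10,"z": 0,"yaw": 0,"gripper": 0},
    {"x": 42,"y": -10,"z": 0,"yaw": 0,"gripper": 0},
    {"x": 42,"y": -10,"z": 0,"yaw": 0,"gripper": 0},
    {"x": 42,"y": -10,"z": 0,"yaw": 0,"gripper": 0},
    {"x": 43,"y": -10,"z": 0,"yaw": 0,"gripper": 0},
  ],
)

```text
time: 16.8
position: [512.4, 240.7, 203.2]
ee_rot: [-0.0, 0.706, 0.708, -0.001]
force: [-0.0, 1.0, 0.7]
finger_gap: 0.999
```

Call:
servo_tool(
  deltas=[
    {"x": 0,"y": 0,"z": 0,"yaw": -0.1,"gripper": 0},
    {"x": 0,"y": 0,"z": 0,"yaw": -0.07,"gripper": 0},
    {"x": 0,"y": 0,"z": 0,"yaw": 0,"gripper": 0},
    {"x": 0,"y": 0,"z": 0,"yaw": 0,"gripper": 0},
  ],
)

```text
time: 17.2
position: [513.3, 239.0, 203.5]
ee_rot: [-0.0, 0.644, 0.765, -0.001]
force: [0.4, -0.6, -0.2]
finger_gap: 0.999
```

```bash
python3 -c "
from h import *
look('w7.png',515.5,241)
im=cv2.imread('pics/w7.png')
pts=[proj('wrist',[515.5+a,241+b,44]) for a,b in((-24,-24),(24,-24),(24,24),(-24,24))];print(np.round(pts).tolist())
"
```

```text
pos [513.3 239.  203.5] jaw 9.8 tool shift [ 1.6  2.6 93.5] yaw 0 j7 -0.2 t 17.2
[([415.0, 333.0, 23.0], 0.67), ([505.0, 337.0, 22.0], 0.47)] exp [259.0166498  184.69845624]
0.95 [array([180.7,  80.5]), array([57.5, 50.5]), np.float64(16.9)] [414.9 337.1  40. ]
[[235.0, 201.0], [275.0, 208.0], [284.0, 168.0], [241.0, 160.0]]
```

View pics/w7.png

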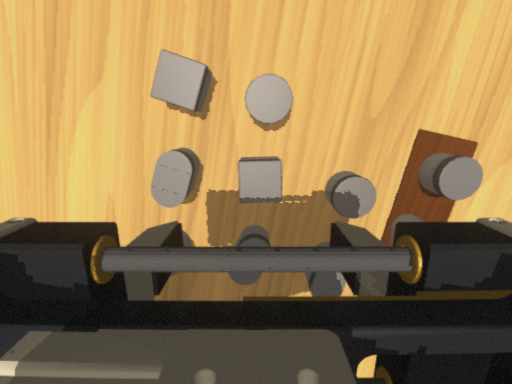

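Call:
servo_tool(
  deltas=[
    {"x": 5,"y": 3,"z": 40,"yaw": 0,"gripper": 0.22},
    {"x": 0,"y": 0,"z": 40,"yaw": 0,"gripper": 0.22},
    {"x": 0,"y": 0,"z": 40,"yaw": 0,"gripper": 0.22},
    {"x": 0,"y": 0,"z": 38,"yaw": 0,"gripper": 0.22},
    {"x": 0,"y": 0,"z": 17,"yaw": 0,"gripper": 0.22},
    {"x": 0,"y": 0,"z": 3,"yaw": 0,"gripper": 0.22},
    {"x": 0,"y": 0,"z": 0,"yaw": 0,"gripper": 1},
    {"x": 0,"y": 0,"z": 0,"yaw": 0,"gripper": 1},
    {"x": 0,"y": 0,"z": 0,"yaw": 0,"gripper": 1},
    {"x": 0,"y": 0,"z": 0,"yaw": 0,"gripper": 1},
  ],
)

```text
time: 18.35
position: [516.6, 245.4, 27.6]
ee_rot: [0.0, 0.643, 0.766, 0.001]
force: [-0.4, -0.5, 5.2]
finger_gap: 0.522
```

Call:
servo_tool(
  deltas=[
    {"x": 0,"y": 0,"z": 0,"yaw": 0,"gripper": 1},
    {"x": 0,"y": 0,"z": -20,"yaw": 0,"gripper": 1},
    {"x": 0,"y": 0,"z": -40,"yaw": 0,"gripper": 1},
    {"x": 0,"y": 0,"z": -40,"yaw": 0,"gripper": 1},
    {"x": 0,"y": 0,"z": -40,"yaw": 0,"gripper": 1},
    {"x": 0,"y": 0,"z": -20,"yaw": 0,"gripper": 1},
  ],
)

```text
time: 18.95
position: [517.0, 245.3, 190.2]
ee_rot: [0.001, 0.643, 0.766, 0.002]
force: [0.3, 0.4, -1.5]
finger_gap: 0.523
```

```bash
python3 -c "
from h import *
go(615,-113,185,0)"
```

```text
pos [517.  245.3 190.2] jaw 9.9 tool shift [-369.9   34.7    4.7] yaw 0.174 j7 -0.2 t 18.95
```

Call:
servo_tool(
  deltas=[
    {"x": -37,"y": 3.5,"z": 0,"yaw": 0,"gripper": 1},
    {"x": -37,"y": 3.5,"z": 0,"yaw": 0,"gripper": 1},
    {"x": -37,"y": 3.5,"z": 0,"yaw": 0,"gripper": 1},
    {"x": -37,"y": 3.5,"z": 0,"yaw": 0,"gripper": 1},
    {"x": -37,"y": 3.5,"z": 0,"yaw": 0,"gripper": 1},
    {"x": -37,"y": 3.5,"z": 0,"yaw": 0,"gripper": 1},
    {"x": -37,"y": 3.5,"z": 0,"yaw": 0,"gripper": 1},
    {"x": -37,"y": 3.5,"z": 0,"yaw": 0,"gripper": 1},
    {"x": -37,"y": 3.5,"z": 0,"yaw": 0,"gripper": 1},
    {"x": -37,"y": 3.5,"z": 0,"yaw": 0,"gripper": 1},
  ],
)

```text
time: 19.95
position: [614.4, -114.8, 186.6]
ee_rot: [-0.0, 0.643, 0.766, 0.0]
force: [0.1, 0.2, -1.3]
finger_gap: 0.523
```

Call:
servo_tool(
  deltas=[
    {"x": 0,"y": 0,"z": 0,"yaw": 0.1,"gripper": 1},
    {"x": 0,"y": 0,"z": 10,"yaw": 0.07,"gripper": 1},
    {"x": 0,"y": 0,"z": 10,"yaw": 0,"gripper": 1},
    {"x": 0,"y": 0,"z": 0,"yaw": 0,"gripper": 1},
    {"x": 0,"y": 0,"z": 0,"yaw": 0,"gripper": 1},
  ],
)

```text
time: 20.45
position: [614.0, -113.0, 166.2]
ee_rot: [-0.0, 0.705, 0.709, -0.0]
force: [-0.8, -0.7, -1.9]
finger_gap: 0.52
```

```bash
python3 -c "
from h import *
go(615,-113,86,0);shot('wrist','w8.png');print([np.round(d['xyz']) for d in tip_of('wrist','square1_mid')])"
```

```text
pos [ 614.  -113.   166.2] jaw 0.4 tool shift [ 0.   1.  80.2] yaw 0.006 j7 0.34 t 20.45
[array([ 616., -112.,  160.])]
```

View pics/w8.png

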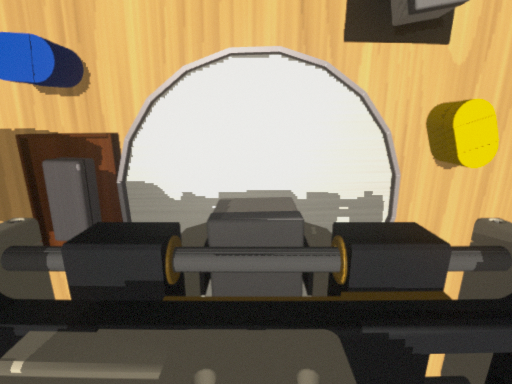

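Call:
servo_tool(
  deltas=[
    {"x": 0,"y": 1,"z": 40,"yaw": 0,"gripper": 1},
    {"x": 0,"y": 0,"z": 20,"yaw": 0,"gripper": 1},
    {"x": 0,"y": 0,"z": 10,"yaw": 0,"gripper": 1},
    {"x": 0,"y": 0,"z": 5,"yaw": 0,"gripper": 1},
    {"x": 0,"y": 0,"z": 5,"yaw": 0,"gripper": 1},
    {"x": 0,"y": 0,"z": 0,"yaw": 0,"gripper": 1},
    {"x": 0,"y": 0,"z": 0,"yaw": 0,"gripper": 1},
  ],
)

```text
time: 21.25
position: [615.8, -113.6, 87.2]
ee_rot: [0.0, 0.706, 0.708, 0.0]
force: [-0.4, 0.2, -0.8]
finger_gap: 0.524
```

Call:
servo_tool(
  deltas=[
    {"x": 0,"y": 0,"z": 0,"yaw": 0,"gripper": 0.35},
    {"x": 0,"y": 0,"z": 0,"yaw": 0,"gripper": 0.3},
    {"x": 0,"y": 0,"z": 0,"yaw": 0,"gripper": 0.3},
    {"x": 0,"y": 0,"z": 0,"yaw": 0,"gripper": 0.3},
  ],
)

```text
time: 21.65
position: [615.5, -113.5, 86.5]
ee_rot: [0.0, 0.706, 0.709, 0.0]
force: [0.2, 0.4, 0.8]
finger_gap: 0.7
```

Call:
servo_tool(
  deltas=[
    {"x": 0,"y": 0,"z": -20,"yaw": 0,"gripper": 0.3},
    {"x": 0,"y": 0,"z": -30,"yaw": 0,"gripper": 0.3},
    {"x": 0,"y": 0,"z": -40,"yaw": 0,"gripper": 0},
    {"x": 0,"y": 0,"z": -30,"yaw": 0,"gripper": 0},
    {"x": 0,"y": 0,"z": 0,"yaw": 0,"gripper": 0},
  ],
)

```text
time: 22.15
position: [617.7, -114.4, 211.0]
ee_rot: [0.003, 0.706, 0.708, 0.002]
force: [0.5, -0.4, -0.1]
finger_gap: 0.908
```

```bash
python3 -c "
from h import *
go(414,332,200,-7);shot('wrist','w9.png')"
```

```text
pos [ 617.7 -114.4  211. ] jaw 0.2 tool shift [ 447.1 -202.2    9.2] yaw 0.126 j7 0.33 t 22.15
```

View pics/w9.png

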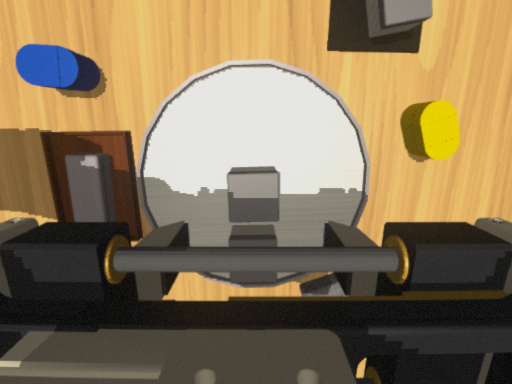

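Both jars stand on the pan, at wrist (254,195) and (253,240). Next, jar C.

Call:
servo_tool(
  deltas=[
    {"x": 40,"y": -18,"z": 0,"yaw": 0,"gripper": 0},
    {"x": 40,"y": -18,"z": 0,"yaw": 0,"gripper": 0},
    {"x": 40,"y": -18,"z": 0,"yaw": 0,"gripper": 0},
    {"x": 40,"y": -18,"z": 0,"yaw": 0,"gripper": 0},
    {"x": 40,"y": -18,"z": 0,"yaw": 0,"gripper": 0},
    {"x": 40,"y": -18,"z": 0,"yaw": 0,"gripper": 0},
    {"x": 40,"y": -18,"z": 0,"yaw": 0,"gripper": 0},
    {"x": 40,"y": -18,"z": 0,"yaw": 0,"gripper": 0},
    {"x": 40,"y": -18,"z": 0,"yaw": 0,"gripper": 0},
    {"x": 40,"y": -18,"z": 0,"yaw": 0,"gripper": 0},
  ],
)

```text
time: 23.2
position: [432.1, 287.0, 205.4]
ee_rot: [-0.0, 0.706, 0.709, -0.001]
force: [-0.4, 0.1, -0.6]
finger_gap: 1.0
```

Call:
servo_tool(
  deltas=[
    {"x": 40,"y": -18,"z": 0,"yaw": 0,"gripper": 0},
    {"x": 7,"y": -4,"z": 0,"yaw": 0.12,"gripper": 0},
    {"x": 0,"y": 0,"z": 0,"yaw": 0,"gripper": 0},
    {"x": 0,"y": 0,"z": 0,"yaw": 0,"gripper": 0},
  ],
)

```text
time: 23.6
position: [411.6, 331.6, 205.5]
ee_rot: [0.0, 0.746, 0.666, -0.001]
force: [0.6, -0.6, 0.1]
finger_gap: 0.999
```

```bash
python3 -c "
from h import *
look('w10.png',414,334)
"
```

```text
pos [411.6 331.6 205.5] jaw -6.5 tool shift [ 2.8  2.2 95.5] yaw 0 j7 -0.75 t 23.6
[([410.0, 340.0, 22.0], 0.71)] exp [258.55482686 182.78037246]
0.85 [array([257.5, 179. ]), array([46., 43.]), np.float64(90.0)] [413.2 337.7  40. ]
```

View pics/w10.png

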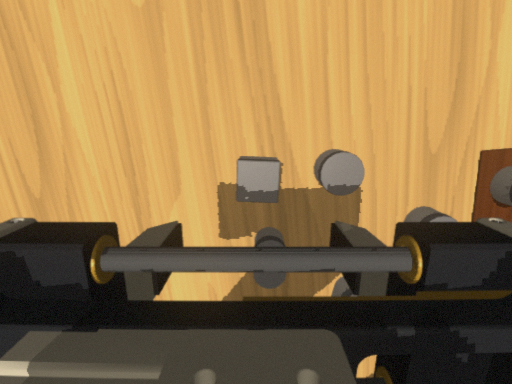

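Call:
servo_tool(
  deltas=[
    {"x": 5.5,"y": 2,"z": 40,"yaw": 0,"gripper": 0.25},
    {"x": 0,"y": 0,"z": 40,"yaw": 0,"gripper": 0.25},
    {"x": 0,"y": 0,"z": 40,"yaw": 0,"gripper": 0.25},
    {"x": 0,"y": 0,"z": 40,"yaw": 0,"gripper": 0.25},
    {"x": 0,"y": 0,"z": 17,"yaw": 0,"gripper": 0.25},
    {"x": 0,"y": 0,"z": 3,"yaw": 0,"gripper": 0.25},
    {"x": 0,"y": 0,"z": 0,"yaw": 0,"gripper": 1},
    {"x": 0,"y": 0,"z": 0,"yaw": 0,"gripper": 1},
    {"x": 0,"y": 0,"z": 0,"yaw": 0,"gripper": 1},
    {"x": 0,"y": 0,"z": 0,"yaw": 0,"gripper": 1},
  ],
)

```text
time: 24.75
position: [414.9, 338.6, 27.7]
ee_rot: [-0.0, 0.747, 0.665, 0.001]
force: [-0.6, -1.2, 7.0]
finger_gap: 0.524
```

Call:
servo_tool(
  deltas=[
    {"x": 0,"y": 0,"z": 0,"yaw": 0,"gripper": 1},
    {"x": 0,"y": 0,"z": -20,"yaw": 0,"gripper": 1},
    {"x": 0,"y": 0,"z": -40,"yaw": 0,"gripper": 1},
    {"x": 0,"y": 0,"z": -40,"yaw": 0,"gripper": 1},
    {"x": 0,"y": 0,"z": -40,"yaw": 0,"gripper": 1},
    {"x": 0,"y": 0,"z": -20,"yaw": 0,"gripper": 1},
  ],
)

```text
time: 25.35
position: [415.2, 338.7, 190.3]
ee_rot: [-0.0, 0.747, 0.665, 0.002]
force: [0.4, -0.2, -1.7]
finger_gap: 0.521
```

```bash
python3 -c "
from h import *
go(615,-44,185,0)"
```

```text
pos [415.2 338.7 190.3] jaw -6.7 tool shift [-357.   242.8    4.5] yaw -0.116 j7 -0.74 t 25.35
```

Call:
servo_tool(
  deltas=[
    {"x": -32,"y": 22,"z": 0,"yaw": 0,"gripper": 1},
    {"x": -32,"y": 22,"z": 0,"yaw": 0,"gripper": 1},
    {"x": -32,"y": 22,"z": 0,"yaw": 0,"gripper": 1},
    {"x": -32,"y": 22,"z": 0,"yaw": 0,"gripper": 1},
    {"x": -32,"y": 22,"z": 0,"yaw": 0,"gripper": 1},
    {"x": -32,"y": 22,"z": 0,"yaw": 0,"gripper": 1},
    {"x": -32,"y": 22,"z": 0,"yaw": 0,"gripper": 1},
    {"x": -32,"y": 22,"z": 0,"yaw": 0,"gripper": 1},
    {"x": -32,"y": 22,"z": 0,"yaw": 0,"gripper": 1},
    {"x": -32,"y": 22,"z": 0,"yaw": 0,"gripper": 1},
  ],
)

```text
time: 26.35
position: [596.1, -6.6, 186.8]
ee_rot: [0.0, 0.747, 0.665, 0.0]
force: [0.1, 0.2, -2.0]
finger_gap: 0.522
```

Call:
servo_tool(
  deltas=[
    {"x": -37,"y": 22,"z": 0,"yaw": 0,"gripper": 1},
    {"x": 0,"y": 0,"z": 10,"yaw": -0.11,"gripper": 1},
    {"x": 0,"y": 0,"z": 10,"yaw": 0,"gripper": 1},
    {"x": 0,"y": 0,"z": 0,"yaw": 0,"gripper": 1},
    {"x": 0,"y": 0,"z": 0,"yaw": 0,"gripper": 1},
  ],
)

```text
time: 26.85
position: [612.7, -43.1, 166.2]
ee_rot: [-0.001, 0.709, 0.705, -0.0]
force: [-0.5, 0.4, -0.8]
finger_gap: 0.522
```

```bash
python3 -c "
from h import *
go(615,-44,78,0);shot('top','t4.png')"
```

```text
pos [612.7 -43.1 166.2] jaw -0.4 tool shift [-0.9  2.4 88.2] yaw -0.006 j7 0.21 t 26.85
```

View pics/t4.png

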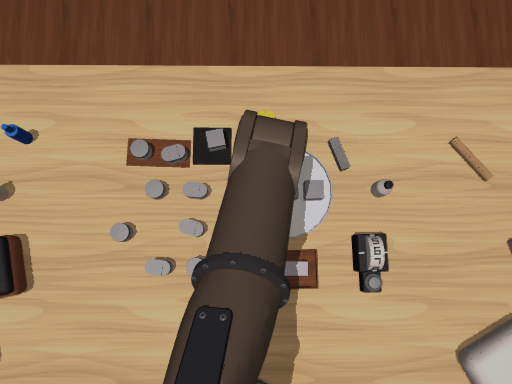

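Call:
servo_tool(
  deltas=[
    {"x": -1,"y": 2,"z": 40,"yaw": 0,"gripper": 1},
    {"x": 0,"y": 0,"z": 25,"yaw": 0,"gripper": 1},
    {"x": 0,"y": 0,"z": 12,"yaw": 0,"gripper": 1},
    {"x": 0,"y": 0,"z": 6,"yaw": 0,"gripper": 1},
    {"x": 0,"y": 0,"z": 5,"yaw": 0,"gripper": 1},
    {"x": 0,"y": 0,"z": 0,"yaw": 0,"gripper": 1},
    {"x": 0,"y": 0,"z": 0,"yaw": 0,"gripper": 1},
  ],
)

```text
time: 27.6
position: [615.8, -45.6, 79.3]
ee_rot: [0.0, 0.709, 0.705, 0.001]
force: [-0.7, 0.6, -0.6]
finger_gap: 0.518
```

Call:
servo_tool(
  deltas=[
    {"x": 0,"y": 0,"z": 0,"yaw": 0,"gripper": 0.35},
    {"x": 0,"y": 0,"z": 0,"yaw": 0,"gripper": 0.3},
    {"x": 0,"y": 0,"z": 0,"yaw": 0,"gripper": 0.3},
    {"x": 0,"y": 0,"z": 0,"yaw": 0,"gripper": 0.3},
  ],
)

```text
time: 28.0
position: [615.3, -45.7, 78.5]
ee_rot: [0.0, 0.709, 0.705, 0.0]
force: [0.1, -0.4, 0.3]
finger_gap: 0.701
```

Call:
servo_tool(
  deltas=[
    {"x": 0,"y": 0,"z": -20,"yaw": 0,"gripper": 0.3},
    {"x": 0,"y": 0,"z": -30,"yaw": 0,"gripper": 0.3},
    {"x": 0,"y": 0,"z": -40,"yaw": 0,"gripper": 0.3},
    {"x": 0,"y": 0,"z": -35,"yaw": 0,"gripper": 0.3},
    {"x": 0,"y": 0,"z": 0,"yaw": 0,"gripper": 0.3},
  ],
)

```text
time: 28.5
position: [618.0, -46.3, 208.5]
ee_rot: [0.003, 0.709, 0.705, 0.003]
force: [0.4, 0.3, -0.1]
finger_gap: 0.702
```

```bash
python3 -c "
from h import *
go(453,-339,200,90);shot('wrist','w11.png')"
```

```text
pos [618.  -46.3 208.5] jaw -0.4 tool shift [-293.7 -163.1    7.1] yaw 1.564 j7 0.19 t 28.5
```

View pics/w11.png

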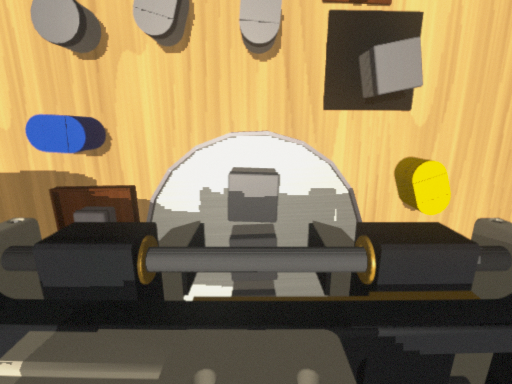

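All three jars are on the pan. Next, the wheel.

Call:
servo_tool(
  deltas=[
    {"x": -36,"y": -20,"z": 0,"yaw": 0,"gripper": 0.3},
    {"x": -36,"y": -20,"z": 0,"yaw": 0,"gripper": 0.3},
    {"x": -36,"y": -20,"z": 0,"yaw": 0,"gripper": 0.3},
    {"x": -36,"y": -20,"z": 0,"yaw": 0,"gripper": 0.3},
    {"x": -36,"y": -20,"z": 0,"yaw": 0,"gripper": 0.3},
    {"x": -36,"y": -20,"z": 0,"yaw": 0,"gripper": 0.3},
    {"x": -36,"y": -20,"z": 0,"yaw": 0,"gripper": 0.3},
    {"x": -41,"y": -22,"z": 0,"yaw": 0,"gripper": 0.3},
  ],
)

```text
time: 29.35
position: [450.4, -337.9, 202.2]
ee_rot: [-0.001, 0.709, 0.705, 0.0]
force: [0.3, -0.9, 0.1]
finger_gap: 0.699
```

Call:
servo_tool(
  deltas=[
    {"x": 0,"y": 0,"z": 0,"yaw": -0.14,"gripper": 0.3},
    {"x": 0,"y": 0,"z": 0,"yaw": -0.14,"gripper": 0.3},
    {"x": 0,"y": 0,"z": 0,"yaw": -0.14,"gripper": 0.3},
    {"x": 0,"y": 0,"z": 0,"yaw": -0.14,"gripper": 0.3},
    {"x": 0,"y": 0,"z": 0,"yaw": -0.14,"gripper": 0.3},
    {"x": 0,"y": 0,"z": 0,"yaw": -0.14,"gripper": 0.3},
    {"x": 0,"y": 0,"z": 0,"yaw": -0.14,"gripper": 0.3},
    {"x": 0,"y": 0,"z": 0,"yaw": -0.14,"gripper": 0.3},
    {"x": 0,"y": 0,"z": 0,"yaw": -0.14,"gripper": 0.3},
    {"x": 0,"y": 0,"z": 0,"yaw": -0.14,"gripper": 0.3},
  ],
)

```text
time: 30.35
position: [450.8, -337.2, 202.0]
ee_rot: [-0.001, 0.085, 0.996, 0.001]
force: [-1.4, -0.3, -0.5]
finger_gap: 0.701
```

Call:
servo_tool(
  deltas=[
    {"x": 0,"y": 0,"z": 0,"yaw": -0.14,"gripper": 0.3},
    {"x": 0,"y": 0,"z": 0,"yaw": 0,"gripper": 0.3},
    {"x": 0,"y": 0,"z": 0,"yaw": 0,"gripper": 0.3},
  ],
)

```text
time: 30.65
position: [451.0, -337.5, 202.5]
ee_rot: [-0.001, 0.021, 1.0, 0.0]
force: [0.7, 0.4, -0.3]
finger_gap: 0.703
```

```bash
python3 -c "
from h import *
go(453,-339,160,90);shot('wrist','w12.png')
for q in ['wheel_crown','key_top']:print(q,[np.round(d['xyz']) for d in tip_of('wrist',q)])
print(proj('wrist',[453,-339,100]))
shot('top','t5.png'); shot('scene','s5.png')
im=cv2.imread('pics/t5.png');cv2.imwrite('pics/t5z.png',cv2.resize(im[140:300,230:410],(675,600),interpolation=cv2.INTER_CUBIC))"
```

```text
pos [ 451.  -337.5  202.5] jaw 87.6 tool shift [-2.1 -1.5 42.5] yaw -0.041 j7 2.14 t 30.65
wheel_crown [array([ 454., -341.,  102.])]
key_top [array([ 374., -339.,   69.])]
[253.72581368 201.58176486]
```

View pics/w12.png

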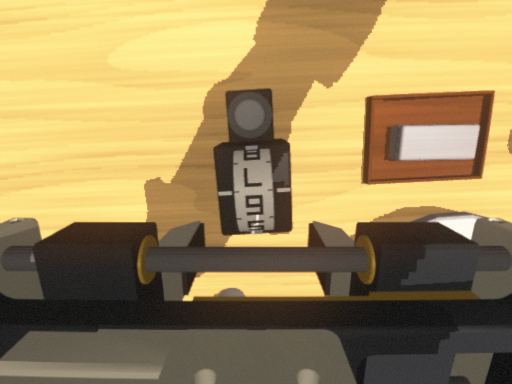

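View pics/t5z.png

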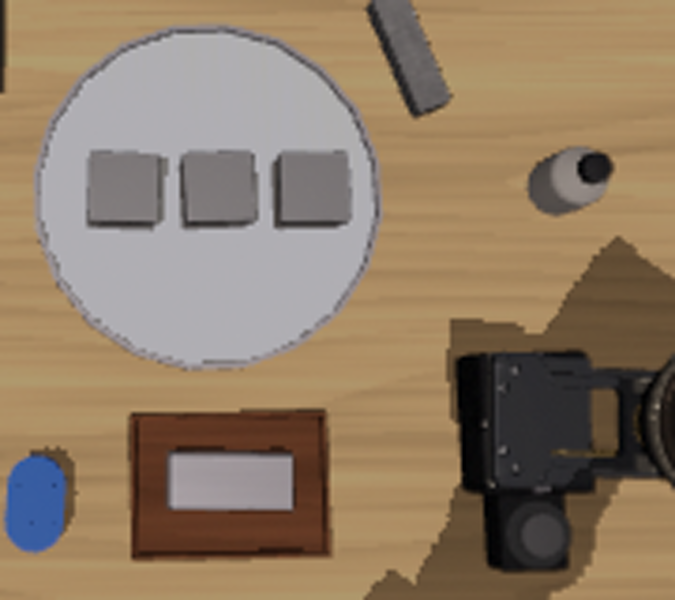

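Top view: three square jars on the pan, tin in the tray. Wrist view: the wheel marks are at row ~191, between the digits 7 and 6. Zooming in on the wheel.

```bash
cat >> h.py <<'E'
def wheel(f,cx=453.5,cy=-340,n='wrist'):
    im=shot(n,f); c=calibration(n)
    for k in range(-70,71,10):
        a=np.radians(k); u=proj(n,[cx+45*np.sin(a),cy,55+45*np.cos(a)],c)
        print(k,u.round(1).tolist(),end=' ')
    u=proj(n,[cx,cy,100],c); print('\ncrown',u)
    x0,y0=int(u[0])-50,int(u[1])-50
    z=cv2.cvtColor(cv2.resize(im[y0:y0+100,x0:x0+100],(600,600),interpolation=cv2.INTER_CUBIC),cv2.COLOR_RGB2BGR)
    for k in range(-60,61,10):
        a=np.radians(k); v=(proj(n,[cx+45*np.sin(a),cy,55+45*np.cos(a)],c)-[x0,y0]+.5)*6
        cv2.circle(z,(int(v[0]),int(v[1])),4,(0,0,255) if k else (0,255,0),-1)
    cv2.imwrite('pics/z'+f,z)
E
python3 -c "
from h import *
wheel('w13.png')"
```

```text
-70 [251.3, 153.4] -60 [251.3, 157.6] -50 [251.4, 163.0] -40 [251.6, 169.7] -30 [251.8, 177.2] -20 [252.1, 185.3] -10 [252.4, 193.6] 0 [252.7, 201.9] 10 [253.1, 209.5] 20 [253.4, 216.4] 30 [253.8, 222.1] 40 [254.0, 226.5] 50 [254.3, 229.6] 60 [254.5, 231.3] 70 [254.6, 231.6] 
crown [252.73335687 201.85003704]
```

View pics/zw13.png

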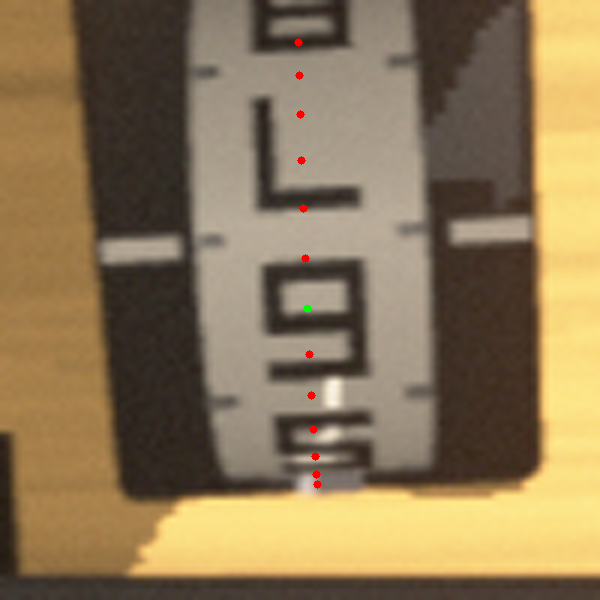

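```bash
python3 -c "
from h import *
for s in(-32,32): print(proj('wrist',[453.5,-340+s,64]))
c=calibration('wrist')
# marks px: left (203+141/6.., ) 
x0,y0=202,151
for m in((140,249),(490,230)): print(ray('wrist',(x0+m[0]/6-.5,y0+m[1]/6-.5),64).round(1))
E=np.array(c['extrinsics']);print(-E[:3,:3].T@E[:3,3])
"
```

```text
[223.25064415 193.64986788]
[282.99068334 191.38646113]
[ 451.7 -370.2   64. ]
[ 450.7 -307.8   64. ]
[ 382.06911759 -334.38722457  348.05708438]
```

```bash
python3 -c "
from h import *
go(469,-339,110,90.5)
"
```

```text
pos [ 451.5 -337.6  203.3] jaw 87.8 tool shift [-17.6  -0.7  93.3] yaw -0.047 j7 2.14 t 30.95
```

Call:
servo_tool(
  deltas=[
    {"x": -17.5,"y": -1,"z": 30,"yaw": -0.045,"gripper": 0.3},
    {"x": 0,"y": 0,"z": 33,"yaw": 0,"gripper": 0.3},
    {"x": 0,"y": 0,"z": 30,"yaw": 0,"gripper": 0.3},
    {"x": 0,"y": 0,"z": 0,"yaw": 0,"gripper": 0.3},
    {"x": 0,"y": 0,"z": 0,"yaw": 0,"gripper": 0.3},
  ],
)

```text
time: 31.45
position: [468.8, -339.4, 110.7]
ee_rot: [-0.0, -0.004, 1.0, 0.0]
force: [0.7, -0.6, 0.2]
finger_gap: 0.701
```

```bash
python3 -c "
from h import *
go(469,-339,84,90.5); shot('wrist','w14.png')
"
```

```text
pos [ 468.8 -339.4  110.7] jaw 90.4 tool shift [-0.2  0.4 26.7] yaw -0.001 j7 2.19 t 31.45
```

View pics/w14.png

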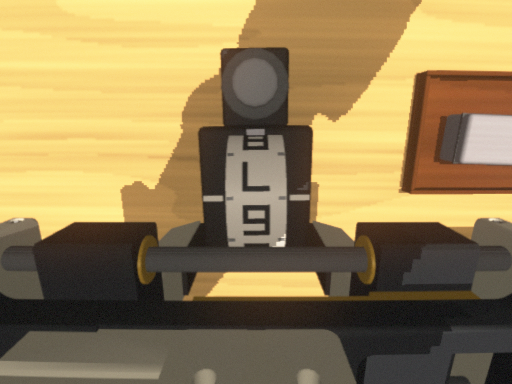

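Call:
servo_tool(
  deltas=[
    {"x": 0,"y": 0.5,"z": 15,"yaw": 0,"gripper": 0.3},
    {"x": 0,"y": 0,"z": 11.5,"yaw": 0,"gripper": 0.3},
    {"x": 0,"y": 0,"z": 0,"yaw": 0,"gripper": 0.5},
    {"x": 0,"y": 0,"z": 0,"yaw": 0,"gripper": 0.7},
    {"x": 0,"y": 0,"z": 0,"yaw": 0,"gripper": 0.7},
    {"x": 0,"y": 0,"z": 0,"yaw": 0,"gripper": 0.7},
  ],
)

```text
time: 32.1
position: [469.2, -339.1, 84.5]
ee_rot: [0.0, -0.004, 1.0, -0.0]
force: [0.0, 0.3, 0.2]
finger_gap: 0.401
```

Call:
servo_tool(
  deltas=[
    {"x": 5.4,"y": 0,"z": -2.4,"yaw": 0,"gripper": 0.7},
    {"x": 6.1,"y": 0,"z": -1.6,"yaw": 0,"gripper": 0.7},
    {"x": 6.3,"y": 0,"z": -0.5,"yaw": 0,"gripper": 0.7},
    {"x": 6.3,"y": 0,"z": 0.5,"yaw": 0,"gripper": 0.7},
    {"x": 6.1,"y": 0,"z": 1.6,"yaw": 0,"gripper": 0.7},
    {"x": 5.4,"y": 0,"z": 2.4,"yaw": 0,"gripper": 0.7},
    {"x": 0,"y": 0,"z": 0,"yaw": 0,"gripper": 0.7},
  ],
)

```text
time: 32.8
position: [436.9, -339.9, 85.9]
ee_rot: [0.004, -0.005, 1.0, -0.001]
force: [6.0, 0.1, 5.3]
finger_gap: 0.391
```

```bash
python3 -c "
from h import *
go(469,-339,84,90.5); shot('wrist','w15.png')
"
```

```text
pos [ 436.9 -339.9   85.9] jaw 90.5 tool shift [-32.1   0.6   2.1] yaw 0.001 j7 2.23 t 32.8
```

View pics/w15.png

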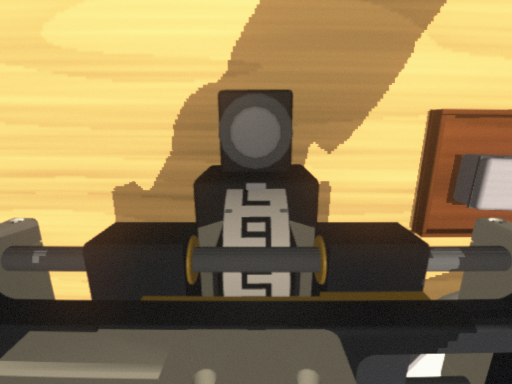

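Call:
servo_tool(
  deltas=[
    {"x": 0,"y": 0,"z": 0,"yaw": 0,"gripper": 0.4},
    {"x": 0,"y": 0,"z": 0,"yaw": 0,"gripper": 0.3},
    {"x": 0,"y": 0,"z": 0,"yaw": 0,"gripper": 0.3},
    {"x": 0,"y": 0,"z": -25,"yaw": 0,"gripper": 0.3},
    {"x": -30,"y": 0,"z": -10,"yaw": 0,"gripper": 0.3},
    {"x": 0,"y": 0,"z": 0,"yaw": 0,"gripper": 0.3},
    {"x": 0,"y": 0,"z": 0,"yaw": 0,"gripper": 0.3},
  ],
)

```text
time: 33.55
position: [463.4, -338.6, 118.6]
ee_rot: [-0.0, -0.004, 1.0, 0.0]
force: [0.5, 0.3, 0.1]
finger_gap: 0.702
```

```bash
python3 -c "
from h import *
go(469,-339,84,90.5); wheel('w16.png',451.3,-339)
"
```

```text
pos [ 463.4 -338.6  118.6] jaw 90.5 tool shift [-5.6 -0.5 34.6] yaw 0.0 j7 2.19 t 33.55
-70 [255.0, 147.2] -60 [254.9, 153.1] -50 [254.9, 161.0] -40 [254.8, 170.8] -30 [254.7, 182.0] -20 [254.6, 194.3] -10 [254.5, 206.8] 0 [254.5, 219.0] 10 [254.4, 230.2] 20 [254.3, 239.8] 30 [254.3, 247.6] 40 [254.3, 253.2] 50 [254.3, 256.7] 60 [254.3, 258.1] 70 [254.3, 257.7] 
crown [254.45612986 218.98344184]
```

View pics/zw16.png

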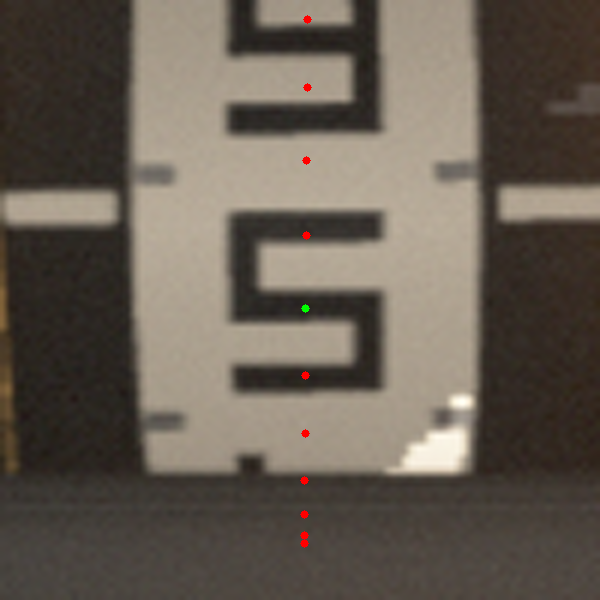

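Call:
servo_tool(
  deltas=[
    {"x": -5.5,"y": -0.5,"z": 15,"yaw": 0,"gripper": 0.3},
    {"x": 0,"y": 0,"z": 20,"yaw": 0,"gripper": 0.3},
    {"x": 0,"y": 0,"z": 0,"yaw": 0,"gripper": 0.5},
    {"x": 0,"y": 0,"z": 0,"yaw": 0,"gripper": 0.7},
    {"x": 0,"y": 0,"z": 0,"yaw": 0,"gripper": 0.7},
    {"x": 0,"y": 0,"z": 0,"yaw": 0,"gripper": 0.7},
  ],
)

```text
time: 34.2
position: [469.1, -339.7, 84.5]
ee_rot: [0.0, -0.004, 1.0, -0.0]
force: [0.7, 0.4, -0.1]
finger_gap: 0.4
```

Call:
servo_tool(
  deltas=[
    {"x": 5.4,"y": 0,"z": -2.4,"yaw": 0,"gripper": 0.7},
    {"x": 6.1,"y": 0,"z": -1.6,"yaw": 0,"gripper": 0.7},
    {"x": 6.3,"y": 0,"z": -0.5,"yaw": 0,"gripper": 0.7},
    {"x": 6.3,"y": 0,"z": 0.5,"yaw": 0,"gripper": 0.7},
    {"x": 6.1,"y": 0,"z": 1.6,"yaw": 0,"gripper": 0.7},
    {"x": 5.4,"y": 0,"z": 2.4,"yaw": 0,"gripper": 0.7},
    {"x": 0,"y": 0,"z": 0,"yaw": 0,"gripper": 0.7},
  ],
)

```text
time: 34.9
position: [436.7, -339.9, 86.0]
ee_rot: [0.004, -0.005, 1.0, -0.001]
force: [5.8, 1.2, 5.2]
finger_gap: 0.389
```

Call:
servo_tool(
  deltas=[
    {"x": 0,"y": 0,"z": 0,"yaw": 0,"gripper": 0.4},
    {"x": 0,"y": 0,"z": 0,"yaw": 0,"gripper": 0.3},
    {"x": 0,"y": 0,"z": 0,"yaw": 0,"gripper": 0.3},
    {"x": 0,"y": 0,"z": -25,"yaw": 0,"gripper": 0.3},
    {"x": -30,"y": 0,"z": -10,"yaw": 0,"gripper": 0.3},
    {"x": 0,"y": 0,"z": 0,"yaw": 0,"gripper": 0.3},
    {"x": 0,"y": 0,"z": 0,"yaw": 0,"gripper": 0.3},
  ],
)

```text
time: 35.6
position: [463.4, -339.2, 118.8]
ee_rot: [-0.0, -0.004, 1.0, -0.0]
force: [-0.2, 0.1, -0.1]
finger_gap: 0.7
```

```bash
python3 -c "
from h import *
go(469,-339,84,90.5); wheel('w17.png',451.3,-339)
"
```

```text
pos [ 463.4 -339.2  118.8] jaw 90.5 tool shift [-5.6  0.2 34.8] yaw 0.0 j7 2.19 t 35.6
-70 [255.8, 147.3] -60 [255.8, 153.2] -50 [255.8, 161.1] -40 [255.7, 170.8] -30 [255.6, 182.1] -20 [255.6, 194.3] -10 [255.5, 206.9] 0 [255.4, 219.0] 10 [255.3, 230.2] 20 [255.2, 239.8] 30 [255.2, 247.6] 40 [255.1, 253.2] 50 [255.1, 256.7] 60 [255.1, 258.2] 70 [255.1, 257.7] 
crown [255.38924313 219.03412204]
```

View pics/zw17.png

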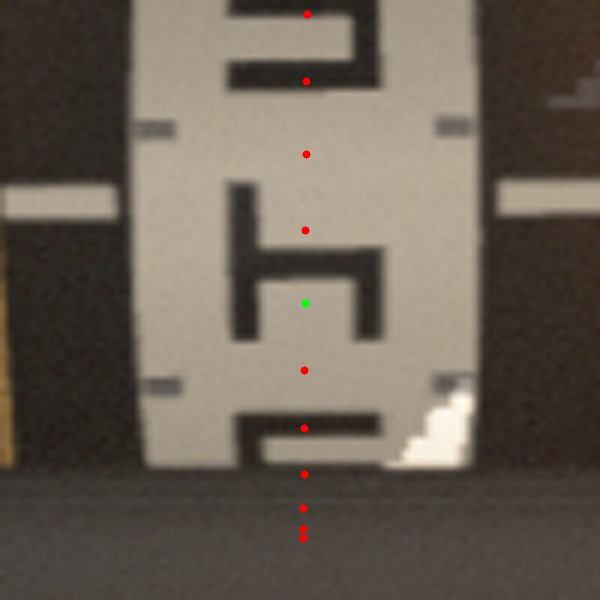

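Call:
servo_tool(
  deltas=[
    {"x": -1,"y": 0,"z": 15,"yaw": 0,"gripper": 0.3},
    {"x": 0,"y": 0,"z": 18,"yaw": 0,"gripper": 0.3},
    {"x": 0,"y": 0,"z": 0,"yaw": 0,"gripper": 0.5},
    {"x": 0,"y": 0,"z": 0,"yaw": 0,"gripper": 0.7},
    {"x": 0,"y": 0,"z": 0,"yaw": 0,"gripper": 0.7},
    {"x": 0,"y": 0,"z": 0,"yaw": 0,"gripper": 0.7},
  ],
)

```text
time: 36.25
position: [464.4, -339.7, 86.6]
ee_rot: [0.0, -0.004, 1.0, -0.0]
force: [-0.1, 0.5, -0.0]
finger_gap: 0.401
```

Call:
servo_tool(
  deltas=[
    {"x": 4.3,"y": 0,"z": -1.3,"yaw": 0,"gripper": 0.7},
    {"x": 4.4,"y": 0,"z": -0.8,"yaw": 0,"gripper": 0.7},
    {"x": 4.5,"y": 0,"z": -0.3,"yaw": 0,"gripper": 0.7},
    {"x": 4.5,"y": 0,"z": 0.3,"yaw": 0,"gripper": 0.7},
    {"x": 4.4,"y": 0,"z": 0.8,"yaw": 0,"gripper": 0.7},
    {"x": 4.3,"y": 0,"z": 1.3,"yaw": 0,"gripper": 0.7},
    {"x": 0,"y": 0,"z": 0,"yaw": 0,"gripper": 0.7},
  ],
)

```text
time: 36.95
position: [441.9, -339.8, 87.9]
ee_rot: [0.004, -0.005, 1.0, -0.001]
force: [8.3, 1.0, 3.9]
finger_gap: 0.389
```

Call:
servo_tool(
  deltas=[
    {"x": 0,"y": 0,"z": 0,"yaw": 0,"gripper": 0.4},
    {"x": 0,"y": 0,"z": 0,"yaw": 0,"gripper": 0.3},
    {"x": 0,"y": 0,"z": 0,"yaw": 0,"gripper": 0.3},
    {"x": 0,"y": 0,"z": -25,"yaw": 0,"gripper": 0.3},
    {"x": -30,"y": 0,"z": -10,"yaw": 0,"gripper": 0.3},
    {"x": 0,"y": 0,"z": 0,"yaw": 0,"gripper": 0.3},
    {"x": 0,"y": 0,"z": 0,"yaw": 0,"gripper": 0.3},
  ],
)

```text
time: 37.65
position: [467.9, -339.2, 120.7]
ee_rot: [-0.0, -0.004, 1.0, -0.0]
force: [-0.7, 0.3, -0.0]
finger_gap: 0.698
```

```bash
python3 -c "
from h import *
go(465,-339,84,90.5); wheel('w18.png',451.3,-339)
"
```

```text
pos [ 467.9 -339.2  120.7] jaw 90.5 tool shift [ 2.9  0.2 36.7] yaw 0.0 j7 2.19 t 37.65
-70 [255.8, 140.4] -60 [255.8, 146.0] -50 [255.8, 153.7] -40 [255.7, 163.3] -30 [255.6, 174.4] -20 [255.6, 186.5] -10 [255.5, 198.9] 0 [255.4, 211.1] 10 [255.3, 222.4] 20 [255.2, 232.1] 30 [255.2, 240.1] 40 [255.1, 245.9] 50 [255.1, 249.7] 60 [255.1, 251.3] 70 [255.1, 251.1] 
crown [255.39827294 211.11855292]
```

View pics/zw18.png

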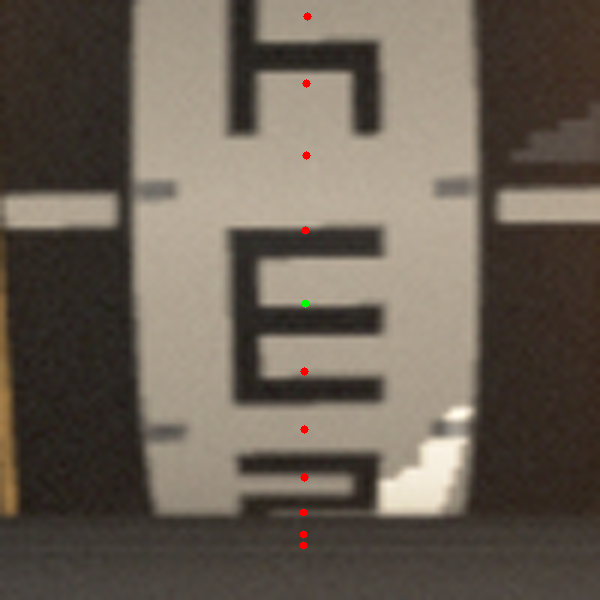

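```bash
python3 -c "
from h import *
x0,y0=255-50,211-50
for m in((60,211),(545,205)): print(ray('wrist',(x0+m[0]/6-.5,y0+m[1]/6-.5),64).round(1))
x0,y0=255-50,219-50
"; python3 - <<'E'
E
python3 -c "
from h import *
im=cv2.imread('pics/w18.png')
print(calibration('wrist')['cy'])"
```

```text
[ 450.9 -370.1   64. ]
[ 449.7 -308.7   64. ]
195.49326444711286
```

Call:
servo_tool(
  deltas=[
    {"x": -30,"y": 0,"z": -20,"yaw": 0,"gripper": 0.3},
    {"x": -26,"y": 0,"z": 0,"yaw": 0,"gripper": 0.3},
    {"x": 0,"y": 0,"z": 0,"yaw": 0,"gripper": 0.3},
    {"x": 0,"y": 0,"z": 0,"yaw": 0,"gripper": 0.3},
  ],
)

```text
time: 38.1
position: [522.6, -338.7, 139.8]
ee_rot: [-0.001, -0.004, 1.0, 0.0]
force: [-0.7, -0.1, 0.7]
finger_gap: 0.7
```

```bash
python3 -c "
from h import *
go(465,-339,84,90.5); wheel('w19.png',450.6,-339)
E=np.array(calibration('wrist')['extrinsics']);print(-E[:3,:3].T@E[:3,3])
for s in(-32,32): print(proj('wrist',[450.6,-339+s,64]))
"
```

```text
pos [ 522.6 -338.7  139.8] jaw 90.5 tool shift [57.5  0.2 56. ] yaw -0.001 j7 2.14 t 38.1
-70 [255.9, 60.6] -60 [255.9, 63.4] -50 [255.9, 68.6] -40 [255.8, 75.9] -30 [255.8, 85.2] -20 [255.7, 96.1] -10 [255.7, 108.2] 0 [255.6, 120.6] 10 [255.5, 132.8] 20 [255.4, 144.2] 30 [255.4, 154.2] 40 [255.3, 162.6] 50 [255.3, 169.0] 60 [255.3, 173.5] 70 [255.3, 176.1] 
crown [255.58061841 120.59483799]
[ 452.84350649 -339.01400251  284.84976708]
[214.54749565 120.94920385]
[296.5653273  121.47546796]
```

View pics/zw19.png

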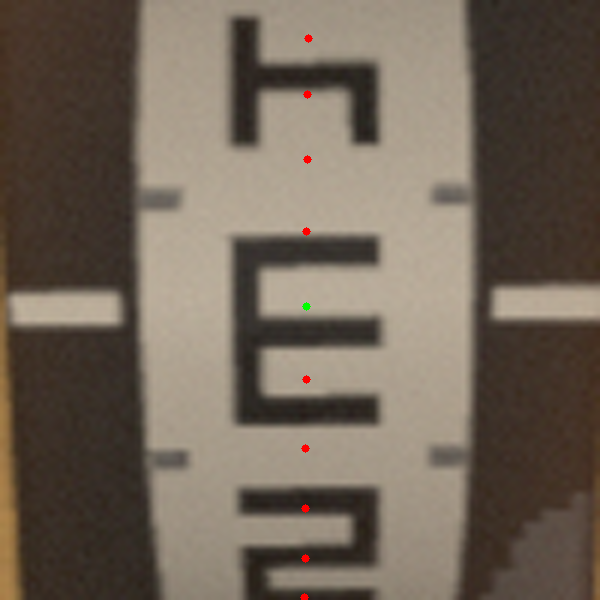

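Straight-above view: marks line at row 305, and the 3's bar at ~330, so it is about 3.3° too far. I'll make a small correcting stroke.

Call:
servo_tool(
  deltas=[
    {"x": 34,"y": 0,"z": 0,"yaw": 0,"gripper": 0.3},
    {"x": 34,"y": 0,"z": 0,"yaw": 0,"gripper": 0.3},
    {"x": 0,"y": 0,"z": 25,"yaw": 0,"gripper": 0.3},
    {"x": 0,"y": 0,"z": 26,"yaw": 0,"gripper": 0.3},
    {"x": 0,"y": 0,"z": 0,"yaw": 0,"gripper": 0.5},
    {"x": 0,"y": 0,"z": 0,"yaw": 0,"gripper": 0.7},
    {"x": 0,"y": 0,"z": 0,"yaw": 0,"gripper": 0.7},
    {"x": 0,"y": 0,"z": 0,"yaw": 0,"gripper": 0.7},
  ],
)

```text
time: 38.95
position: [456.3, -339.9, 91.0]
ee_rot: [0.001, -0.004, 1.0, -0.0]
force: [0.6, 0.2, -0.1]
finger_gap: 0.402
```

Call:
servo_tool(
  deltas=[
    {"x": 2.5,"y": 0,"z": 0,"yaw": 0,"gripper": 0.7},
    {"x": 2.5,"y": 0,"z": 0,"yaw": 0,"gripper": 0.7},
    {"x": 2,"y": 0,"z": 0,"yaw": 0,"gripper": 0.7},
    {"x": 0,"y": 0,"z": 0,"yaw": 0,"gripper": 0.7},
    {"x": 0,"y": 0,"z": 0,"yaw": 0,"gripper": 0.7},
  ],
)

```text
time: 39.45
position: [452.6, -339.6, 91.3]
ee_rot: [0.003, -0.005, 1.0, -0.001]
force: [8.6, -0.2, -1.2]
finger_gap: 0.393
```

Call:
servo_tool(
  deltas=[
    {"x": 0,"y": 0,"z": 0,"yaw": 0,"gripper": 0.4},
    {"x": 0,"y": 0,"z": 0,"yaw": 0,"gripper": 0.3},
    {"x": 0,"y": 0,"z": 0,"yaw": 0,"gripper": 0.3},
    {"x": 0,"y": 0,"z": -25,"yaw": 0,"gripper": 0.3},
    {"x": -35,"y": 0,"z": -26,"yaw": 0,"gripper": 0.3},
    {"x": -40,"y": 0,"z": 0,"yaw": 0,"gripper": 0.3},
    {"x": 0,"y": 0,"z": 0,"yaw": 0,"gripper": 0.3},
    {"x": 0,"y": 0,"z": 0,"yaw": 0,"gripper": 0.3},
  ],
)

```text
time: 40.25
position: [524.0, -338.5, 140.4]
ee_rot: [-0.0, -0.005, 1.0, 0.0]
force: [-0.8, 0.2, -0.3]
finger_gap: 0.7
```

```bash
python3 -c "
from h import *
go(465,-339,84,90.5); wheel('w20.png',450.6,-339)
"
```

```text
pos [ 524.  -338.5  140.4] jaw 90.5 tool shift [59.   0.  56.5] yaw 0.0 j7 2.14 t 40.25
-70 [255.9, 59.2] -60 [255.9, 62.0] -50 [255.9, 67.1] -40 [255.8, 74.4] -30 [255.7, 83.7] -20 [255.7, 94.6] -10 [255.6, 106.6] 0 [255.5, 119.1] 10 [255.4, 131.3] 20 [255.4, 142.7] 30 [255.3, 152.8] 40 [255.3, 161.2] 50 [255.2, 167.7] 60 [255.2, 172.2] 70 [255.2, 174.8] 
crown [255.50931468 119.09209268]
```

View pics/zw20.png

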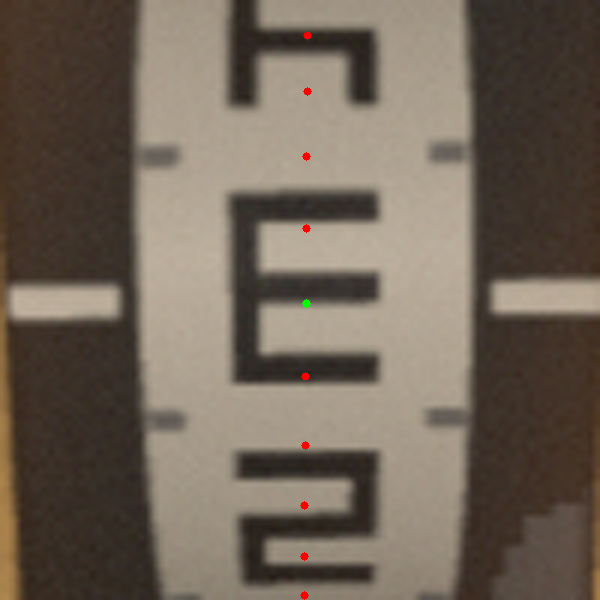

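Now −1.7° off: marks at row 299.5, the 3's bar at 287. One fine correction the other way.

Call:
servo_tool(
  deltas=[
    {"x": 37,"y": 0,"z": 0,"yaw": 0,"gripper": 0.3},
    {"x": 37,"y": 0,"z": 0,"yaw": 0,"gripper": 0.3},
    {"x": 0,"y": 0,"z": 25,"yaw": 0,"gripper": 0.3},
    {"x": 0,"y": 0,"z": 26,"yaw": 0,"gripper": 0.3},
    {"x": 0,"y": 0,"z": 0,"yaw": 0,"gripper": 0.3},
    {"x": 0,"y": 0,"z": 0,"yaw": 0,"gripper": 0.3},
    {"x": 0,"y": 0,"z": 0,"yaw": 0,"gripper": 0.5},
    {"x": 0,"y": 0,"z": 0,"yaw": 0,"gripper": 0.7},
    {"x": 0,"y": 0,"z": 0,"yaw": 0,"gripper": 0.7},
    {"x": 0,"y": 0,"z": 0,"yaw": 0,"gripper": 0.7},
  ],
)

```text
time: 41.3
position: [450.0, -339.6, 90.3]
ee_rot: [0.0, -0.004, 1.0, -0.0]
force: [0.8, 0.7, 0.2]
finger_gap: 0.403
```

Call:
servo_tool(
  deltas=[
    {"x": -1.5,"y": 0,"z": 0,"yaw": 0,"gripper": 0.7},
    {"x": -1.5,"y": 0,"z": 0,"yaw": 0,"gripper": 0.7},
    {"x": 0,"y": 0,"z": 0,"yaw": 0,"gripper": 0.7},
    {"x": 0,"y": 0,"z": 0,"yaw": 0,"gripper": 0.7},
  ],
)

```text
time: 41.7
position: [450.6, -339.6, 90.2]
ee_rot: [-0.002, -0.004, 1.0, 0.0]
force: [-8.5, 1.7, 12.8]
finger_gap: 0.387
```

Call:
servo_tool(
  deltas=[
    {"x": 0,"y": 0,"z": 0,"yaw": 0,"gripper": 0.4},
    {"x": 0,"y": 0,"z": 0,"yaw": 0,"gripper": 0.3},
    {"x": 0,"y": 0,"z": 0,"yaw": 0,"gripper": 0.3},
    {"x": 0,"y": 0,"z": -25,"yaw": 0,"gripper": 0.3},
    {"x": -35,"y": 0,"z": -26,"yaw": 0,"gripper": 0.3},
    {"x": -36,"y": 0,"z": 0,"yaw": 0,"gripper": 0.3},
    {"x": 0,"y": 0,"z": 0,"yaw": 0,"gripper": 0.3},
    {"x": 0,"y": 0,"z": 0,"yaw": 0,"gripper": 0.3},
  ],
)

```text
time: 42.5
position: [524.4, -338.3, 140.4]
ee_rot: [-0.0, -0.005, 1.0, 0.0]
force: [-2.0, 0.1, -0.3]
finger_gap: 0.698
```

```bash
python3 -c "
from h import *
go(372,-339,84,90.5); wheel('w21.png',450.6,-339)
"
```

```text
pos [ 524.4 -338.3  140.4] jaw 90.5 tool shift [152.4   0.8  56.4] yaw 0.001 j7 2.14 t 42.5
-70 [255.7, 58.6] -60 [255.7, 61.4] -50 [255.7, 66.5] -40 [255.6, 73.8] -30 [255.5, 83.1] -20 [255.5, 94.0] -10 [255.4, 106.1] 0 [255.3, 118.5] 10 [255.2, 130.8] 20 [255.1, 142.2] 30 [255.1, 152.3] 40 [255.0, 160.7] 50 [255.0, 167.2] 60 [255.0, 171.7] 70 [255.0, 174.3] 
crown [255.29410314 118.51774781]
```

View pics/zw21.png

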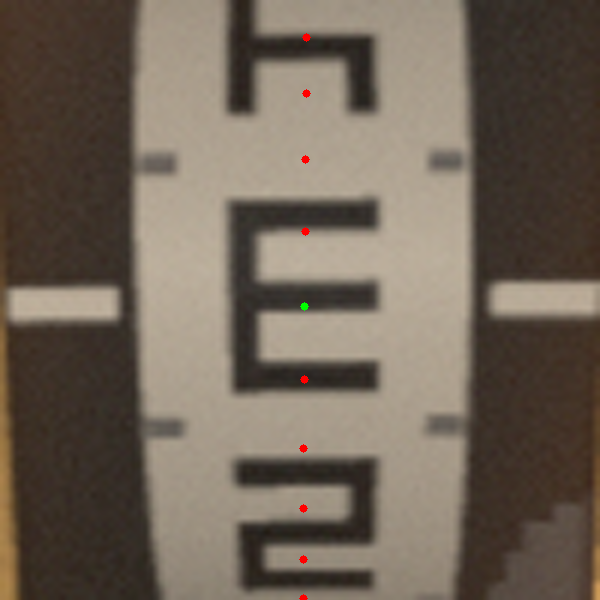

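View pics/w21.png

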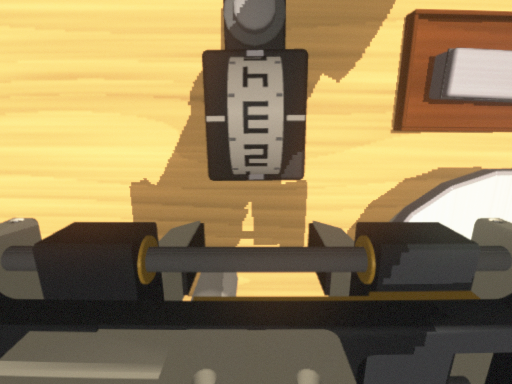

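The 3 now sits within ~0.7° of the marks. Next, the key: I'll shut the fingers and move above it.

Call:
servo_tool(
  deltas=[
    {"x": 38,"y": 0,"z": 0,"yaw": 0,"gripper": 1},
    {"x": 38,"y": 0,"z": 0,"yaw": 0,"gripper": 1},
    {"x": 38,"y": 0,"z": 0,"yaw": 0,"gripper": 1},
    {"x": 37,"y": -1,"z": 0,"yaw": 0,"gripper": 1},
    {"x": 0,"y": 0,"z": 0,"yaw": 0,"gripper": 1},
    {"x": 0,"y": 0,"z": 0,"yaw": 0,"gripper": 1},
    {"x": 0,"y": 0,"z": 0,"yaw": 0,"gripper": 1},
  ],
)

```text
time: 43.25
position: [373.3, -341.1, 140.9]
ee_rot: [0.0, -0.004, 1.0, -0.0]
force: [-0.3, 1.1, 1.0]
finger_gap: 0.136
```

```bash
python3 -c "
from h import *
go(373,-339.5,74,90.5); shot('wrist','w22.png')
for q in ['key_top']:
  print(q,[(np.round(d['xyz'],1),d['conf']) for d in tip_of('wrist',q)],[(np.round(d['xyz'],1),d['conf']) for d in tip_of('top',q)])
  for d in trace('wrist',q)[:2]:
    ys,xs=np.nonzero(d['pixels']);print(d['conf'],xs.mean(),ys.mean(),xs.min(),xs.max(),ys.min(),ys.max())
print(proj('wrist',[373,-339.5,60]))
"
```

```text
pos [ 373.3 -341.1  140.9] jaw 90.5 tool shift [ 0.3  1.7 66.9] yaw -0.001 j7 2.28 t 43.25
key_top [(array([ 375.5, -342.3,   67.8]), 0.93)] [(array([ 618.4, -187.8,   69.6]), 0.61), (array([ 372.9, -338.3,   61.2]), 0.57), (array([617.8, -48.2,  74.2]), 0.29)]
0.74 255.670243902439 204.53170731707317 238 273 187 222
[256.75115515 206.13261516]
```

View pics/w22.png

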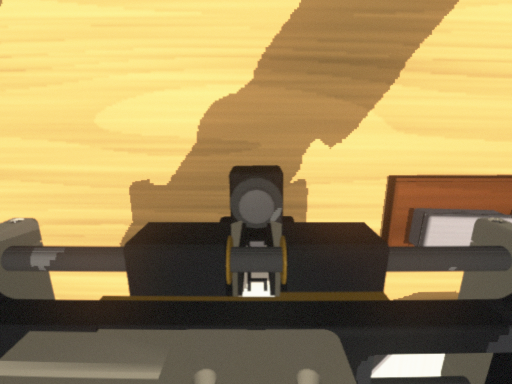

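Call:
servo_tool(
  deltas=[
    {"x": -1,"y": 1,"z": 30,"yaw": 0,"gripper": 1},
    {"x": 0,"y": 0,"z": 25,"yaw": 0,"gripper": 1},
    {"x": 0,"y": 0,"z": 8,"yaw": 0,"gripper": 1},
    {"x": 0,"y": 0,"z": 0,"yaw": 0,"gripper": 1},
    {"x": 0,"y": 0,"z": 0,"yaw": 0,"gripper": 1},
  ],
)

```text
time: 43.95
position: [374.2, -340.4, 78.5]
ee_rot: [0.0, -0.004, 1.0, -0.0]
force: [0.2, -0.7, 0.0]
finger_gap: -0.0
```

Call:
servo_tool(
  deltas=[
    {"x": 0,"y": 0,"z": 2,"yaw": 0,"gripper": 1},
    {"x": 0,"y": 0,"z": 2,"yaw": 0,"gripper": 1},
    {"x": 0,"y": 0,"z": 0,"yaw": 0,"gripper": 1},
    {"x": 0,"y": 0,"z": 0,"yaw": 0,"gripper": 1},
  ],
)

```text
time: 44.35
position: [374.5, -340.7, 74.4]
ee_rot: [0.001, -0.004, 1.0, -0.001]
force: [1.6, -1.8, 1.4]
finger_gap: 0.008
```

Call:
servo_tool(
  deltas=[
    {"x": 0,"y": 0,"z": 2,"yaw": 0,"gripper": 1},
    {"x": 0,"y": 0,"z": 2,"yaw": 0,"gripper": 1},
    {"x": 0,"y": 0,"z": 0,"yaw": 0,"gripper": 1},
    {"x": 0,"y": 0,"z": 0,"yaw": 0,"gripper": 1},
  ],
)

```text
time: 44.75
position: [374.5, -340.7, 70.3]
ee_rot: [0.001, -0.004, 1.0, -0.001]
force: [1.3, -1.4, 8.2]
finger_gap: 0.005
```

Call:
servo_tool(
  deltas=[
    {"x": 0,"y": 0,"z": 1.5,"yaw": 0,"gripper": 1},
    {"x": 0,"y": 0,"z": 1.5,"yaw": 0,"gripper": 1},
    {"x": 0,"y": 0,"z": 0,"yaw": 0,"gripper": 1},
    {"x": 0,"y": 0,"z": 0,"yaw": 0,"gripper": 1},
  ],
)

```text
time: 45.15
position: [374.6, -340.8, 69.5]
ee_rot: [0.001, -0.004, 1.0, -0.001]
force: [-6.5, 5.2, 43.6]
finger_gap: 0.0
```

```bash
python3 -c "
from h import *
shot('scene','s6.png');im=cv2.imread('pics/s6.png');cv2.imwrite('pics/s6z.png',cv2.resize(im[170:290,80:240],(800,600),interpolation=cv2.INTER_CUBIC))
print(observe()['force'],observe()['position'])"
```

```text
[-5.76204651  5.83591895 43.37837057] [ 374.6278466  -340.78644613   69.5143799 ]
```

View pics/s6z.png

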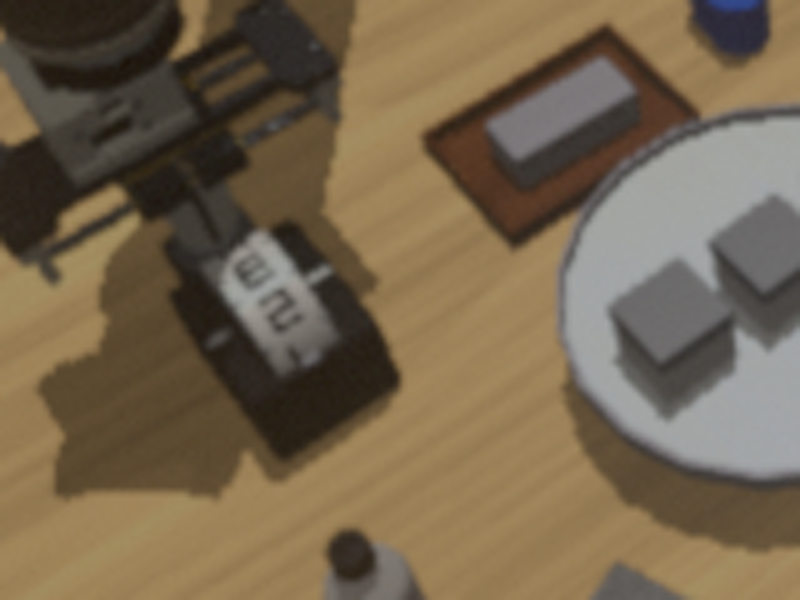

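Call:
servo_tool(
  deltas=[
    {"x": 0,"y": 0,"z": -3.5,"yaw": 0,"gripper": 1},
    {"x": 0,"y": 0,"z": 0,"yaw": 0,"gripper": 1},
    {"x": 0,"y": 0,"z": 0,"yaw": 0,"gripper": 1},
  ],
)

```text
time: 45.5
position: [374.5, -340.6, 70.7]
ee_rot: [0.001, -0.004, 1.0, -0.001]
force: [1.6, -2.3, 3.8]
finger_gap: 0.004
```

Call:
servo_tool(
  deltas=[
    {"x": 0,"y": 0,"z": -2,"yaw": 0,"gripper": 1},
    {"x": 0,"y": 0,"z": 0,"yaw": 0,"gripper": 1},
    {"x": 0,"y": 0,"z": 0,"yaw": 0,"gripper": 1},
  ],
)

```text
time: 45.8
position: [373.7, -340.1, 72.2]
ee_rot: [-0.0, -0.004, 1.0, 0.0]
force: [2.5, -1.2, 4.3]
finger_gap: 0.003
```

Call:
servo_tool(
  deltas=[
    {"x": 0,"y": 0,"z": -2,"yaw": 0,"gripper": 1},
    {"x": 0,"y": 0,"z": 0,"yaw": 0,"gripper": 1},
    {"x": 0,"y": 0,"z": 0,"yaw": 0,"gripper": 1},
  ],
)

```text
time: 46.1
position: [373.4, -339.8, 74.1]
ee_rot: [-0.0, -0.004, 1.0, 0.0]
force: [1.1, -1.7, 2.2]
finger_gap: 0.002
```

Call:
servo_tool(
  deltas=[
    {"x": 0,"y": 0,"z": -25,"yaw": 0,"gripper": 1},
    {"x": 0,"y": 0,"z": -30,"yaw": 0,"gripper": 1},
    {"x": -35,"y": 0,"z": -30,"yaw": 0,"gripper": 1},
    {"x": -30,"y": 0,"z": 0,"yaw": 0,"gripper": 1},
    {"x": 0,"y": 0,"z": 0,"yaw": 0,"gripper": 1},
    {"x": 0,"y": 0,"z": 0,"yaw": 0,"gripper": 1},
  ],
)

```text
time: 46.7
position: [438.0, -338.7, 158.3]
ee_rot: [-0.001, -0.005, 1.0, 0.001]
force: [-1.2, 0.5, 0.4]
finger_gap: -0.0
```

```bash
python3 -c "
from h import *
im=shot('wrist','w23.png'); cv2.imwrite('pics/w23z.png',cv2.resize(cv2.imread('pics/w23.png')[60:240,170:340],(566,600),interpolation=cv2.INTER_CUBIC))
"
```

```text
(no output)
```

View pics/w23z.png

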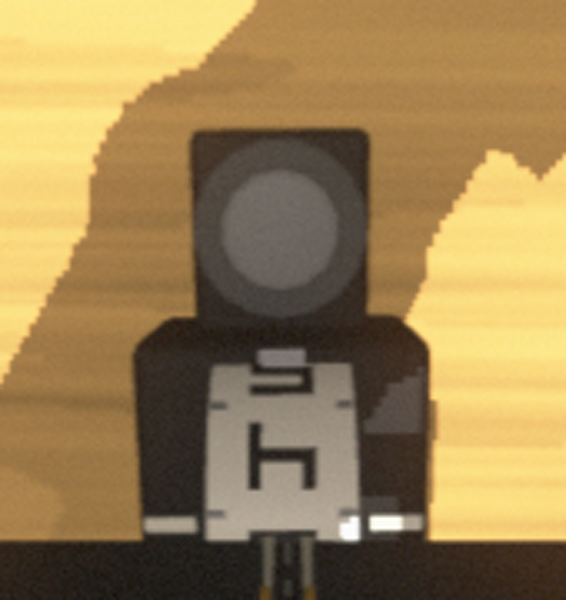

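```bash
python3 -c "
import cv2
im=cv2.imread('pics/w13.png'); im2=cv2.imread('pics/w18.png')
import numpy as np
a=cv2.resize(im[80:160,210:290],(400,400),interpolation=cv2.INTER_CUBIC)
b=cv2.resize(im2[30:130,205:305],(400,400),interpolation=cv2.INTER_CUBIC)
cv2.imwrite('pics/k.png',np.hstack([a,b])*1)"
```

```text
(no output)
```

View pics/k.png

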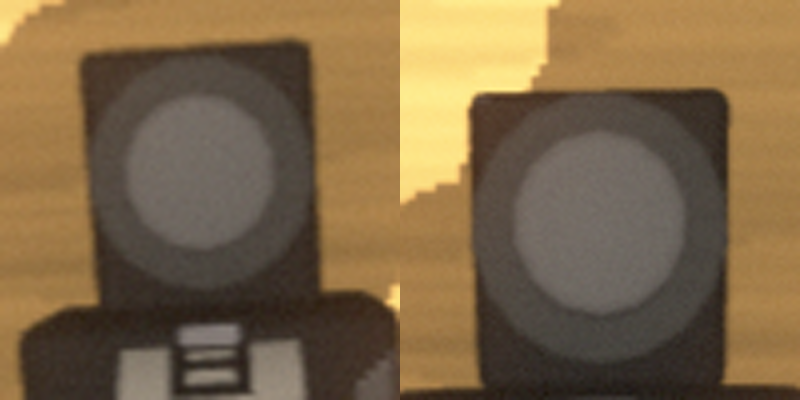

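Call:
servo_tool(
  deltas=[
    {"x": 0,"y": 0,"z": -30,"yaw": 0,"gripper": 0.6},
    {"x": 0,"y": 0,"z": -30,"yaw": 0,"gripper": 0.6},
    {"x": -30,"y": 0,"z": 0,"yaw": 0,"gripper": 0.6},
    {"x": -30,"y": 0,"z": 0,"yaw": 0,"gripper": 0.6},
    {"x": -26,"y": 0,"z": 0,"yaw": 0,"gripper": 0.6},
    {"x": 0,"y": 0,"z": 0,"yaw": 0,"gripper": 0.6},
    {"x": 0,"y": 0,"z": 0,"yaw": 0,"gripper": 0.6},
  ],
)

```text
time: 47.45
position: [523.2, -338.9, 218.1]
ee_rot: [-0.001, -0.004, 1.0, 0.0]
force: [-0.4, -1.6, -0.3]
finger_gap: 0.397
```

```bash
python3 -c "
from h import *
shot('top','t7.png'); shot('scene','s7.png'); wheel('w24.png',450.6,-339); print(observe()['position'])
im=cv2.imread('pics/w24.png')
"
```

```text
-70 [256.2, 77.1] -60 [256.2, 79.5] -50 [256.2, 83.5] -40 [256.2, 88.9] -30 [256.1, 95.6] -20 [256.1, 103.3] -10 [256.1, 111.7] 0 [256.0, 120.4] 10 [256.0, 129.0] 20 [255.9, 137.1] 30 [255.9, 144.4] 40 [255.8, 150.6] 50 [255.8, 155.6] 60 [255.8, 159.2] 70 [255.8, 161.5] 
crown [256.01456044 120.39758216]
[ 522.97054927 -339.43623646  219.0536874 ]
```

View pics/t7.png

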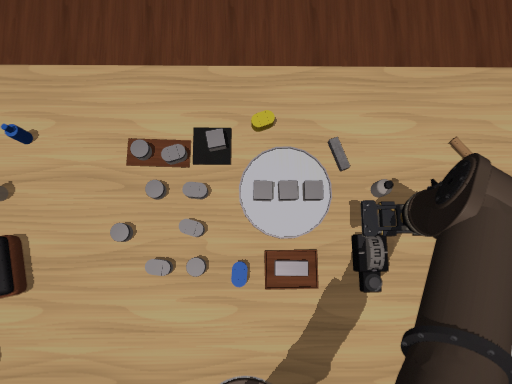

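View pics/zw24.png

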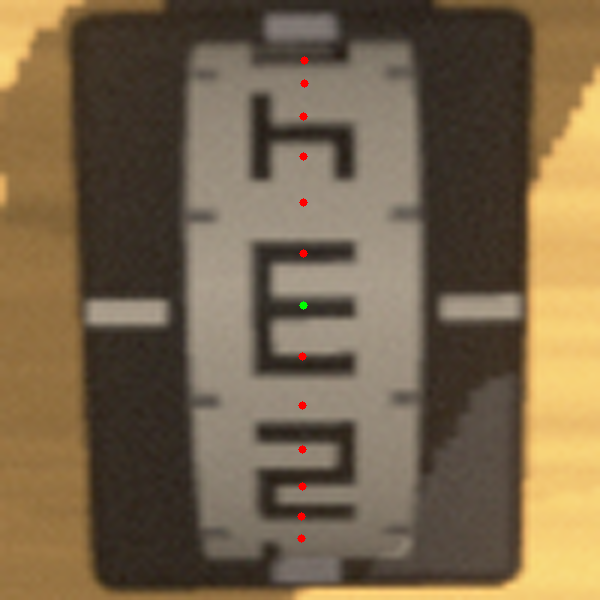

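View pics/s7.png

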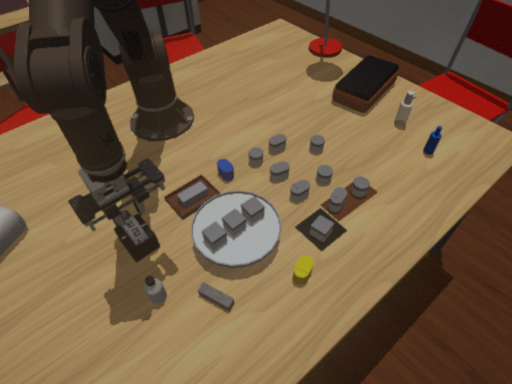

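The final views show three square jars upright on the pan, the tin in the tray, and the 3 between the marks (bar row 308, marks row 309). The display jars, bottle and block are where they were.

```bash
python3 -c "
from h import *
print(close_job())"
```

```text
the job is handed in; nothing more can be done
None
```

The job is done and handed in at about 48 s of the 208 s allowed; no verdict was reported.

**What I did, in order:**
1. I laid the tin flat in the tray.
2. The sample on the mat is square, so I stood all three square stock jars on the pan.
3. I rolled the wheel from 6 to 3.
4. I pressed the register key to its hard stop and let it spring back.

**Last checks:**
- **Jars and tin:** The top and scene views show three square jars upright inside the pan rim. The tin is flat in the tray.
- **Other objects:** The display jars, gel bottle, buffer block and other stock jars stand where they were.
- **Wheel:** From straight above, the 3 sits between the marks to within about 1°. It took two small correcting strokes.
- **Key:** Travel to the stop was about 6 mm, judged from the force readings, because the key's travel cannot be read directly.
- **Key force:** The fingertips briefly read about 43 N at the stop. That is below the 120 N wrist limit. The 40 N limit is stated for the arm or gripper body, and this was the fingertips, but it was more force than needed.

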